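Set up the punch-die wear check

TASK

Set up the wear check on the stage plate: use the hook rod to lift the steel master block out of the deep narrow well where it hangs, and set it flat in the square place between the four bar stops. Set every brass die that is on the slab upright and flat in a round place of its own, centred between its four pins. Leave the hook rod hanging upright in its holder again, and do not disturb the anvil, the hole punch or the plumb bob.

Things in the scene. Friction and masses are not known exactly. Their poses are not given: they have to be found in the camera images.
- rod_grip (a point): Hook rod, 153 mm tall, 0.16 kg, z up. This point: middle of its wooden neck, 20 (x) x 14 (y) x 44 mm tall; grip it across y from above. Under the neck a collar plate 54 x 46 x 5 mm, top face 22 mm and underside 27 mm below this point, then a 24 x 16 x 10 mm plug. At the start it hangs in the holder, axes roughly along the holder's.
- hook_seat (a point): On the rod's axis, 122 mm below rod_grip: centre of the master's bar when carried in the J-hook, which opens upward. The hook is 14 mm wide (y), its floor 4 to 9 mm below this point (9: the rod's lowest). Shaft, 5 mm thick in x: inner face 6 mm to -x. Lip, 4 mm thick: inner face 6 mm to +x, its top 5 mm above this point.
- holder_mouth (a point): Holder of the hook rod: fixed dark wooden upright tube, 112 mm tall, outside 50 (x) x 42 (y) mm, inside 34 (x) x 26 (y) mm, open at the top. This point: centre of its top opening, z up. The rod goes in hook first, its x and y along the holder's, and hangs by the collar on the rim, rod_grip 27 mm above this point.
- well_mouth (a point): Storage well: fixed upright box open at the top, 136 mm tall, wooden y walls, clear x walls (8 mm), inside 84 x 84 mm. This point: centre of the rim plane, z up. On each y wall, at x = +8 mm, a notch bracket (16 mm out from the wall, 21 mm long in x) holds a bar end, bar centre 75 mm below the rim, notch 9 mm deep: lift straight up. Put the hook down on the bar's -x side.
- master_mid (a point): Master block, steel, rigid, 52 mm tall, 0.25 kg. This point: on its axis half-way up, 26 mm over its underside; z up. Block 40 x 40 x 16 mm; on it two uprights (8 mm in x, 4 mm in y, at y = +-17 mm, 30 mm clear between) carry a round bar, diameter 8 mm, 72 mm long along y. At the start it hangs in the well by the bar's ends, axes along the well's.
- master_bar (a point): Middle of the master block's bar, 22 mm above master_mid (48 mm above the block's underside, 32 mm above the block's top face).
- seat_square (a point): Square place for the master block: four low bar stops (5 mm high) around a 47 x 47 mm clear square along this frame's x and y. This point: its centre on the plate's top face, z up. The stage plate, fixed, is 140 (x) x 250 (y) x 12 mm; this place is at x 0, y -70 mm from its centre. The block's bar may lie along x or y.
- rod: The whole hook rod; origin under the hook, on the axis, 131 mm below rod_grip.
- master: The whole master block; origin at the centre of its underside.
- die0: The whole die; origin at the centre of its underside.
- die1: The whole die; origin at the centre of its underside.
- die2: The whole die; origin at the centre of its underside.
- die3: The whole die; origin at the centre of its underside.
- seat0 (a point): Round place on the stage plate for one die, -34 mm in x and +22 mm in y from the plate's centre: four pins, diameter 6 mm, 6 mm high, on a circle of radius 24.5 mm (43 mm clear between opposite pins), on the frame's x and y axes. This point: its centre at the plate's top face, z up.
- seat1 (a point): Round place on the stage plate for one die, +34 mm in x and +22 mm in y from the plate's centre: four pins, diameter 6 mm, 6 mm high, on a circle of radius 24.5 mm (43 mm clear between opposite pins), on the frame's x and y axes. This point: its centre at the plate's top face, z up.
- seat2 (a point): Round place on the stage plate for one die, -34 mm in x and +90 mm in y from the plate's centre: four pins, diameter 6 mm, 6 mm high, on a circle of radius 24.5 mm (43 mm clear between opposite pins), on the frame's x and y axes. This point: its centre at the plate's top face, z up.
- seat3 (a point): Round place on the stage plate for one die, +34 mm in x and +90 mm in y from the plate's centre: four pins, diameter 6 mm, 6 mm high, on a circle of radius 24.5 mm (43 mm clear between opposite pins), on the frame's x and y axes. This point: its centre at the plate's top face, z up.
- die0_mid (a point): Stepped round brass punch die, upright on the slab at the start, or absent (None); round flange diameter 38 mm, 8 mm high, with a boss diameter 24 mm above it up to 24 mm total; about 0.12 kg. This point is on its axis half-way up, 12 mm above its underside; z up. Any die may go in any round place. Grip it by the boss.
- die1_mid (a point): Stepped round brass punch die, upright on the slab at the start, or absent (None); round flange diameter 38 mm, 8 mm high, with a boss diameter 24 mm above it up to 24 mm total; about 0.12 kg. This point is on its axis half-way up, 12 mm above its underside; z up. Any die may go in any round place. Grip it by the boss.
- die2_mid (a point): Stepped round brass punch die, upright on the slab at the start, or absent (None); round flange diameter 38 mm, 8 mm high, with a boss diameter 24 mm above it up to 24 mm total; about 0.12 kg. This point is on its axis half-way up, 12 mm above its underside; z up. Any die may go in any round place. Grip it by the boss.
- die3_mid (a point): Stepped round brass punch die, upright on the slab at the start, or absent (None); round flange diameter 38 mm, 8 mm high, with a boss diameter 24 mm above it up to 24 mm total; about 0.12 kg. This point is on its axis half-way up, 12 mm above its underside; z up. Any die may go in any round place. Grip it by the boss.
- anvil: Bystander: squat faded green cast-iron anvil block, 100 x 70 mm, 64 mm tall; origin at the centre of its underside.
- punch: Bystander: hollow hole punch standing upright, dark steel, diameter 26 mm, 102 mm tall; origin at the centre of its underside.
- bob: Bystander: brass plumb bob standing on its flat cap, point up, diameter 38 mm, 78 mm tall; origin at the centre of its underside.
There are look-alikes about, which are no part of the job. Leave any blue or orange look-alike of the rod alone.

How it is judged:
By the outcome, as a careful person would: the job done as asked, in the order asked, and still so for the second after the job is handed in, with the robot touching nothing.
Of die0, die1, die2, die3 only 3 to 4 are there at a start; the rules pass over those that are not, and their reading is None.
At some moment in a run one of die0, die1, die2, die3 may be knocked a few centimetres aside while the robot is not near it.
Once in a run the grip may slacken for a moment while it holds something.
It also fails if it takes over 200 s, if anything falls off the work surface, if the arm or the gripper's body presses on something with over 40 N, if the wrist force passes 120 N, or if a joint passes its speed limit or range.

ROBOT

A 7-joint arm with a two-finger parallel gripper is mounted at the origin on the work surface. World frame = base frame: x ahead of the robot, y to its left, z up, the work surface at z = 0. Lengths are in m, angles in rad, forces in N, time in s.
With the tool pointing down it reaches from about 0.425 to 0.95 m from the base axis. Payload 4.7 kg.
Tool frame: the origin (TCP) lies on the centre line of the jaws, within the pads' length; the fingertips stand robot.nose_length ahead of it and the grasp point (between the pads) lies 8 mm behind it (robot.nose_length is the distance from the TCP to the fingertips, in m); z points along the fingers, x is the direction in which the jaws open and shut, and the axes are right-handed (so a half turn about z gives the same grasp; the last joint's range is limited). The gripper opens to 85 mm and grips with 20 to 120 N. Pads are 22 mm wide; open, the fingers measure 114 mm over their backs; the gripper's body (76 mm by 85 mm) begins 54 mm behind the grasp point. The pads swing forward as they close: fully open they stand 13 mm farther back than shut.
Start: joints at [1.191, 0.469, -0.049, 1.532, 0.024, 1.141, -0.082], TCP at [0.232, -0.634, 0.242] pointing down, gripper open.
Joint ranges: [-2.59, 2.59], [-0.33, 1.99], [-1.39, 1.29], [0.1, 2.45], [-1.04, 4.18], [0.21, 1.99], [-2.66, 2.66]. Speed limits (rad/s): [2.57, 2.57, 3.14, 3.14, 3.14, 3.14, 3.14].

INTERFACE

Orientations are given as [roll, pitch, yaw] about the fixed x, y, z axes, in that order (R = Rz(yaw) Ry(pitch) Rx(roll)).
In Python, from plant import robot gives the robot as it stands. Calls block until the motion is done:
- robot.goto(position, orientation): joint-space move of the TCP to a pose.
- robot.move_straight(position, vel=0.15, attitude=None, contact_N=None): straight line of the TCP; attitude=None keeps the orientation; vel is the mean speed in m/s. With contact_N (N) it stops when the force on the tool has changed by that much, and returns True; else False.
- robot.move_joints(angles): joint-space move.
- robot.grip(opening, strength=None): opening from 0.0 (shut) to 1.0 (fully open); strength is the grip in N (None keeps the last); returns when the fingers have stopped.
- robot.sleep(seconds).
- robot.inverse_kinematics(position, orientation): joint angles nearest the present ones, or None.
- robot.sense(): the state.
- robot.grab_frame(name): name is "scene" or "top"; returns a dict with "image" (400x640x3 uint8, red, green, blue), "range_z" (400x640 float32, m along the optical axis (not along the pixel's ray), 0 where there is no reading), "fx", "fy", "cx", "cy" (pixels), "R" (3x3) and "t" (3): a world point X has camera coordinates R X + t. Camera axes: x right, y down, z forward; pixel columns grow to the right and rows downward; lengths in m; the calibration is good to about 2 mm. A picture is of the moment at which its call begins.
A pose or a line that the arm cannot do raises robot.IKError and nothing moves.
- robot.close_job(): hands the job in, once; it reports no verdict.
The state is a dict: "t": time; "joint_pos": joint angles; "joint_velocities": joint speeds; "effort": joint torques, N m; "tcp_pos": TCP position; "tcp_rot": TCP orientation; "wrist_force": force on the tool from outside, world axes, zero at the start; "torque": the same for the moment, N m; "opening": opening from 0.0 (shut) to 1.0 (fully open).
Only numpy, scipy, OpenCV 4.12 (cv2) and the standard library are available. Lean on these libraries where they do the work, as an engineer would, in place of code of your own. Each camera call takes 0.05 s, during which the arm holds its last target.

## Working session

There is one attempt and no reset: what is moved stays moved. The work goes in short steps, each a Python script; the robot and the scene stay as the last script left them, time stands still between calls to the robot, and variables do not carry over. Pictures are saved under pics/ and viewed, and the job is handed in when it is done.

```bash
ls; mkdir -p pics; python3 - <<'E'
from plant import robot
import cv2,numpy as np
print(robot.nose_length, robot.sense())
for n in("scene","top"):
    f=robot.grab_frame(n)
    cv2.imwrite(f"pics/{n}0.png",f["image"][:,:,::-1])
    print(n,f["fx"],f["cx"],f["cy"],f["R"],f["t"])
    np.savez(f"{n}0.npz",**f)
E
```

```text
pics
0.011 {'t': 0.0, 'joint_pos': array([ 1.19111441,  0.46946143, -0.04859388,  1.53371613,  0.02407044,
        1.14098623, -0.08229941]), 'joint_velocities': array([ 7.28930638e-04, -7.92657370e-05, -8.18580925e-04, -1.39121861e-03,
        4.91852133e-04, -3.05188197e-04, -6.01182265e-04]), 'effort': array([ 2.09408140e-04, -5.10300815e+01, -4.64970258e-02, -2.37710434e+01,
        1.06917252e-02,  7.48621125e-03, -1.15955118e-05]), 'tcp_pos': array([ 0.23177263, -0.63335243,  0.24123851]), 'tcp_rot': array([ 3.14154569e+00,  1.98631012e-03, -1.21999504e+00]), 'wrist_force': array([-0.24391599, -0.21407293,  0.15693909]), 'torque': array([-0.00562841,  0.01963149,  0.01248704]), 'opening': 0.9982313267265014}
scene 439.70254965587026 326.1318391696879 202.22726479606573 [[ 0.46927869  0.88294457  0.01365243]
 [ 0.65370957 -0.33696489 -0.67758281]
 [-0.59366768  0.3268999  -0.73531976]] [-0.23675297 -0.30008507  1.63392575]
top 368.4602139655747 315.6958874606257 198.90274370140617 [[-0.07169382 -0.99740668 -0.00631797]
 [-0.97697124  0.07149836 -0.20103529]
 [ 0.20096567 -0.00824052 -0.97956362]] [-0.02342081  0.57370877  0.95527298]
```

View pics/scene0.png

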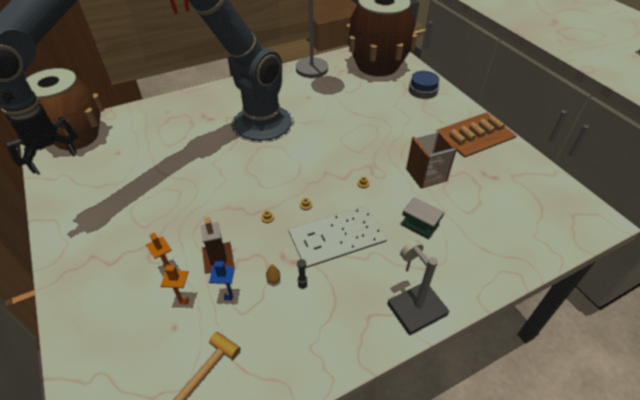

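View pics/top0.png

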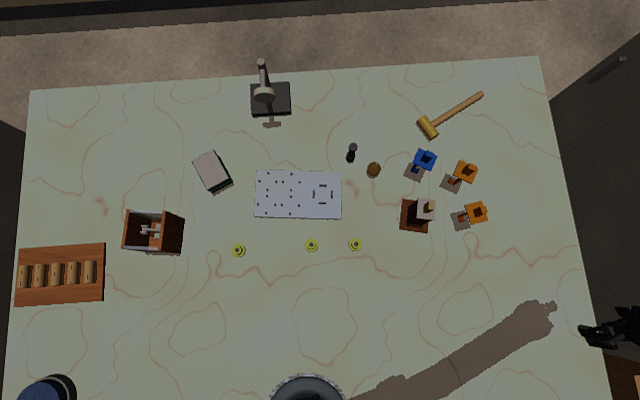

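The top view shows three dies at (238,250), (311,244) and (355,244), the plate at (298,195), and the well at (153,230) with the master's bar visible at (150,230). Four things could be taken for the hook rod:
- the natural-coloured one in the dark wooden holder at (420,212)
- a blue one at (425,159)
- orange ones at (465,171) and (476,211)

By the description it is the one at (420,212). I'll check it in a close crop.

```bash
cat > h.py <<'E'
import cv2,numpy as np
def crop(src,name,x0,y0,x1,y1,k):
    im=cv2.imread(src)[y0:y1,x0:x1]
    im=cv2.resize(im,None,fx=k,fy=k,interpolation=cv2.INTER_CUBIC)
    for i in range(0,x1-x0,10):
        cv2.putText(im,str(x0+i),(i*k,8),0,.3,(0,0,255),1); cv2.line(im,(i*k,10),(i*k,14),(0,0,255),1)
    for i in range(0,y1-y0,10):
        cv2.putText(im,str(y0+i),(0,i*k+4),0,.3,(0,0,255),1); cv2.line(im,(20,i*k),(24,i*k),(0,0,255),1)
    cv2.imwrite(name,im)
def pix(f,u,v,z=None,d=None):
    """world point of pixel on plane z, or at depth d / range image"""
    R,t=f["R"],f["t"]
    r=np.array([(u-f["cx"])/f["fx"],(v-f["cy"])/f["fy"],1.])
    if z is None:
        if d is None: d=f["range_z"][int(round(v)),int(round(u))]
        return R.T@(r*d-t)
    c=-R.T@t; w=R.T@r
    return c+w*(z-c[2])/w[2]
def proj(f,X):
    c=f["R"]@np.asarray(X,float)+f["t"]
    return np.array([f["fx"]*c[0]/c[2]+f["cx"],f["fy"]*c[1]/c[2]+f["cy"]])
def cloud(f):
    v,u=np.mgrid[0:400,0:640]; d=f["range_z"].astype(float)
    P=np.stack([(u-f["cx"])/f["fx"]*d,(v-f["cy"])/f["fy"]*d,d],-1)
    W=(P-f["t"])@f["R"]; W[d==0]=np.nan
    return W
E
python3 - <<'E'
from h import *
crop("pics/top0.png","pics/c_rod.png",390,140,490,230,8)
crop("pics/top0.png","pics/c_plate.png",245,160,350,228,7)
crop("pics/top0.png","pics/c_well.png",115,200,195,260,9)
crop("pics/scene0.png","pics/c_rod_s.png",140,210,250,310,7)
E
python3 - <<'E'
from h import *
f=dict(np.load("top0.npz"))
W=cloud(f)
for nm,(u0,v0,u1,v1) in dict(die_a=(228,240,248,262),die_b=(302,235,322,255),die_c=(346,234,366,254),rod=(395,190,440,235),bob=(362,155,385,182),punch=(340,135,362,168),anvil=(185,140,235,197)).items():
    P=W[v0:v1,u0:u1].reshape(-1,3); P=P[~np.isnan(P[:,0])]
    print(nm,np.round(np.percentile(P[:,2],[1,10,50,90,97,100]),3))
    zt=np.nanmax(P[:,2]); 
    for th in (0.012,zt-0.006):
        Q=P[P[:,2]>th]; print('  >',round(th,3),len(Q),Q[:,:2].mean(0).round(4),(Q.min(0)+Q.max(0)).round(4)/2,np.ptp(Q,0).round(3))
E
```

```text
die_a [-0.003 -0.001  0.003  0.024  0.026  0.03 ]
  > 0.012 75 [0.4515 0.1622] [0.4513  0.16215 0.02115] [0.036 0.034 0.018]
  > 0.024 41 [0.452  0.1638] [0.452   0.16345 0.02725] [0.023 0.02  0.006]
die_b [-0.003 -0.     0.003  0.024  0.027  0.03 ]
  > 0.012 68 [ 0.4503 -0.0421] [ 0.4498  -0.04145  0.02125] [0.025 0.03  0.018]
  > 0.024 39 [ 0.4511 -0.0418] [ 0.45115 -0.0417   0.02755] [0.023 0.02  0.006]
die_c [-0.002 -0.001  0.003  0.024  0.027  0.029]
  > 0.012 67 [ 0.4432 -0.1655] [ 0.44105 -0.1651   0.0206 ] [0.03  0.027 0.017]
  > 0.023 54 [ 0.4445 -0.1664] [ 0.44465 -0.1662   0.02615] [0.023 0.02  0.006]
rod [-0.003 -0.     0.004  0.119  0.151  0.167]
  > 0.012 630 [ 0.51   -0.3367] [ 0.51355 -0.3436   0.0897 ] [0.06  0.055 0.155]
  > 0.161 37 [ 0.5138 -0.3432] [ 0.5135  -0.34305  0.16425] [0.02  0.015 0.006]
bob [-0.003 -0.001  0.002  0.051  0.065  0.079]
  > 0.012 155 [ 0.6488 -0.2334] [ 0.65305 -0.23665  0.04865] [0.035 0.037 0.061]
  > 0.073 7 [ 0.6536 -0.2346] [ 0.65335 -0.2348   0.0761 ] [0.006 0.005 0.006]
punch [-0.003 -0.001  0.002  0.073  0.103  0.106]
  > 0.012 142 [ 0.696 -0.173] [ 0.6992  -0.17375  0.0607 ] [0.024 0.024 0.091]
  > 0.1 52 [ 0.7    -0.1746] [ 0.69975 -0.17435  0.10315] [0.023 0.02  0.006]
anvil [-0.003 -0.     0.003  0.067  0.069  0.072]
  > 0.012 1008 [0.6721 0.2195] [0.67535 0.22295 0.0418 ] [0.116 0.102 0.059]
  > 0.066 532 [0.6747 0.2231] [0.67715 0.22215 0.06855] [0.112 0.099 0.006]
```

View pics/c_rod.png

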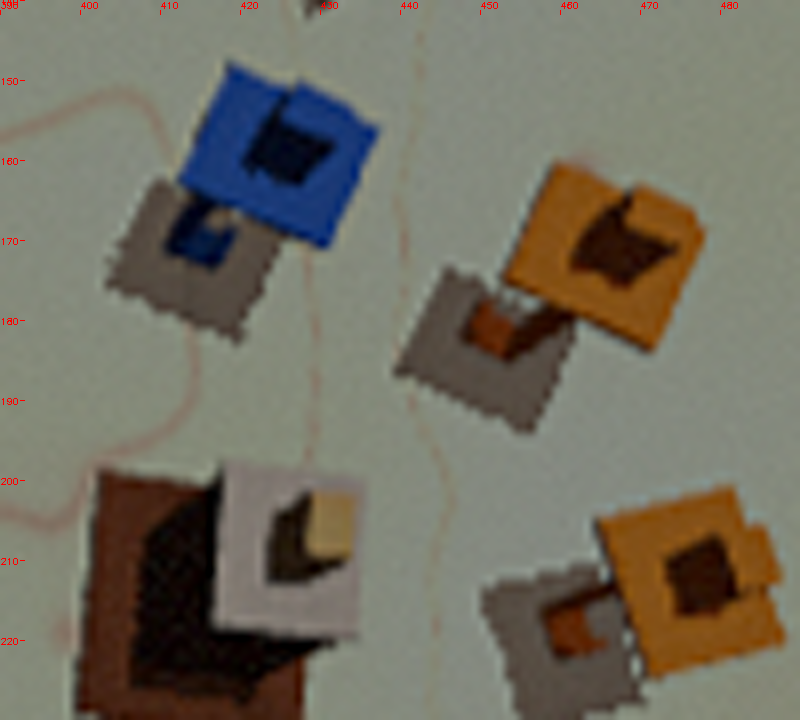

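View pics/c_plate.png

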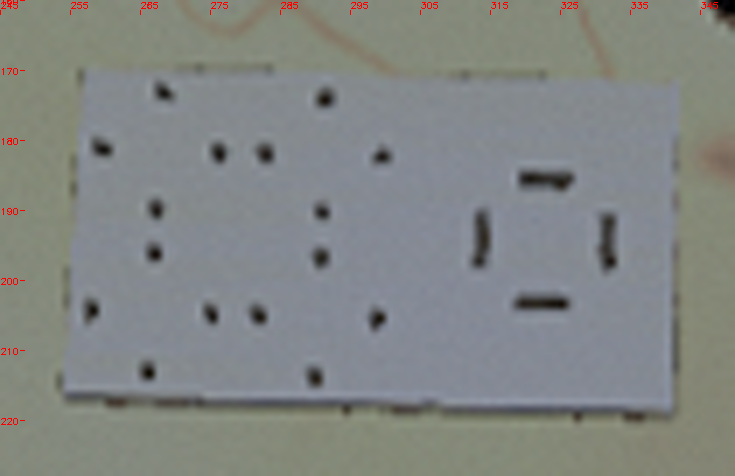

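View pics/c_well.png

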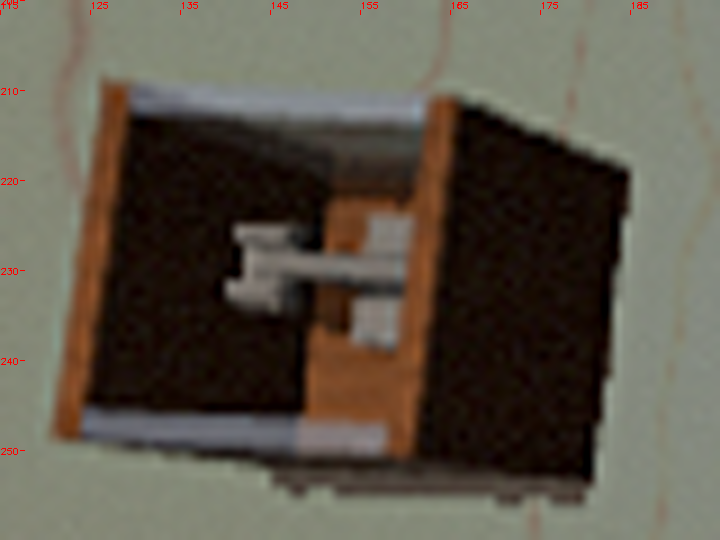

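View pics/c_rod_s.png

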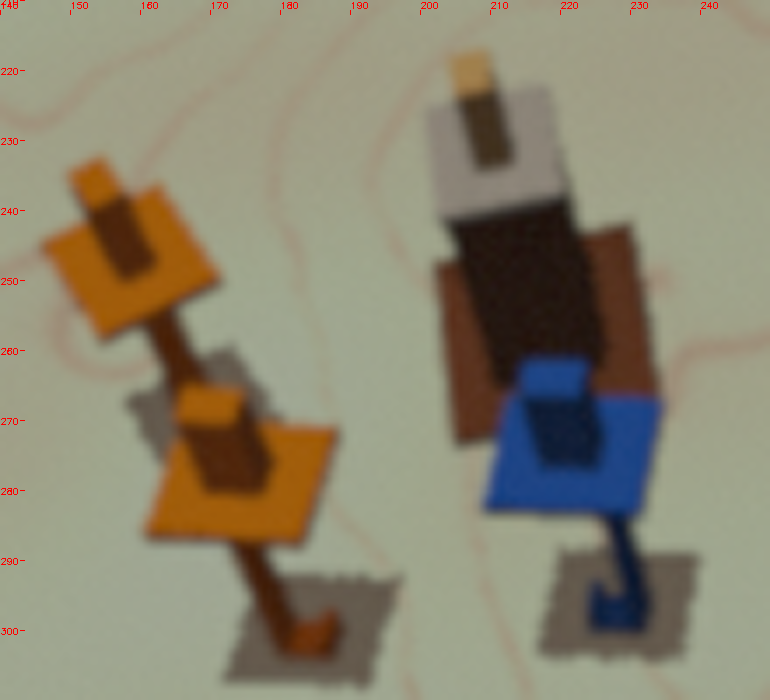

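The rod at (420,212) has a wooden neck and a grey collar and stands in the dark wooden holder, so the choice holds. Next I'll measure the well and master, plus the plate and holder poses.

```bash
python3 - <<'E'
from h import *
f=dict(np.load("top0.npz")); W=cloud(f)
im=f["image"].astype(float)
b=np.clip(255*(im/255)**0.45,0,255).astype(np.uint8)[:,:,::-1]
cv2.imwrite("pics/top0b.png",b)
crop("pics/top0b.png","pics/c_wellb.png",115,200,195,260,9)
zs=W[200:260,115:195,2]
c=cv2.applyColorMap(np.uint8(np.clip(np.nan_to_num(zs)/0.15*255,0,255)),cv2.COLORMAP_JET)
cv2.imwrite("pics/wellz.png",cv2.resize(c,None,fx=9,fy=9,interpolation=0))
s=dict(np.load("scene0.npz"))
b=np.clip(255*(s["image"]/255)**0.45,0,255).astype(np.uint8)[:,:,::-1]
cv2.imwrite("pics/scene0b.png",b)
crop("pics/scene0b.png","pics/c_wells.png",395,120,470,195,8)
# well rim corners
for p in [(126.7,208.7),(165.8,210.6),(160.6,251),(121.1,248.7)]: print(pix(f,*p,z=.136).round(4))
# plate features from crop 7x (245,160)
F=lambda x,y,z:pix(f,245+x/7-.0,160+y/7,z=z)
print('plate corners')
for p in [(84,68),(680,85),(675,410),(65,395)]: print(F(*p,.012).round(4))
# segment dark pins
g=cv2.cvtColor(f["image"],cv2.COLOR_RGB2GRAY)
E
```

```text
[0.5642 0.4144 0.136 ]
[0.5521 0.3155 0.136 ]
[0.4515 0.3273 0.136 ]
[0.4642 0.4251 0.136 ]
plate corners
[0.6796 0.1    0.012 ]
[ 0.6539 -0.148   0.012 ]
[ 0.5176 -0.1342  0.012 ]
[0.5419 0.1132 0.012 ]
```

View pics/c_wellb.png

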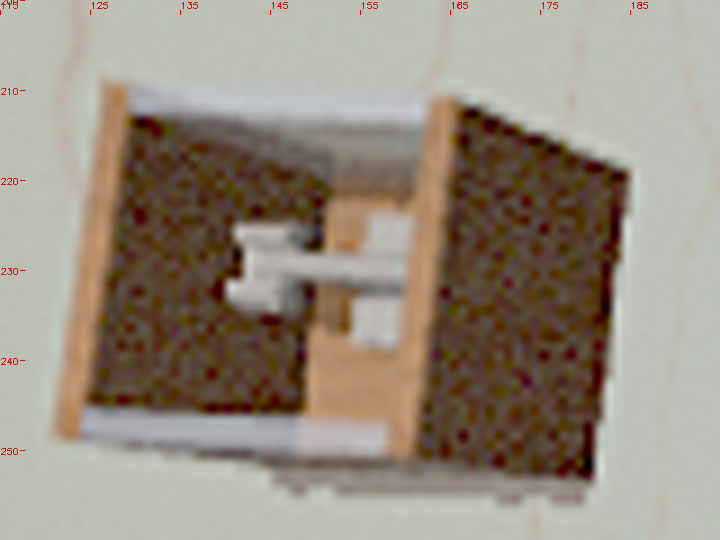

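View pics/wellz.png

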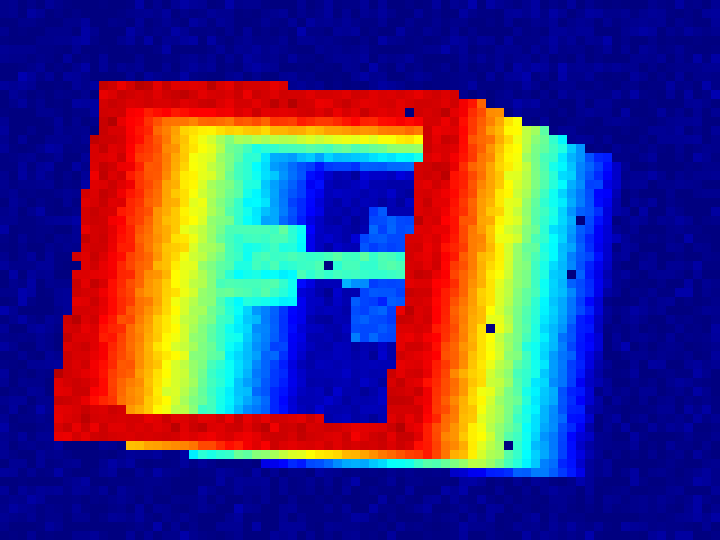

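View pics/c_wells.png

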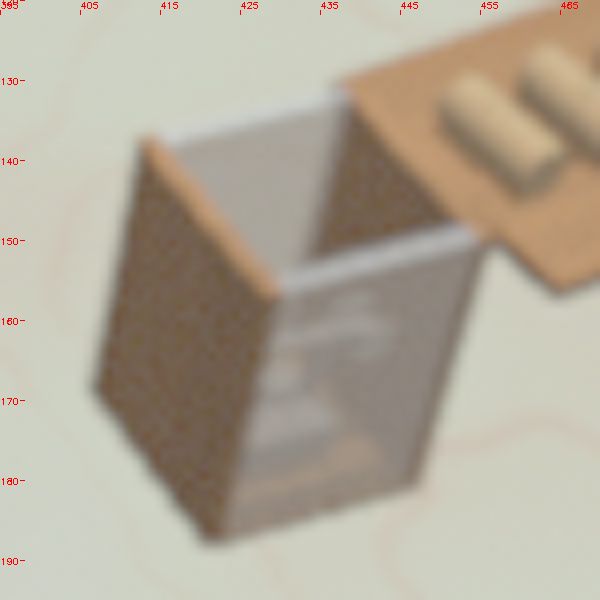

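```bash
python3 - <<'E'
from h import *
f=dict(np.load("top0.npz")); W=cloud(f)
v,u=np.mgrid[0:400,0:640]
roi=(u>115)&(u<195)&(v>200)&(v<260)
m=roi&(W[...,2]>.131)
P=W[m]; print('rim z',np.median(P[:,2]), 'n',len(P))
r=cv2.minAreaRect(P[:,:2].astype(np.float32)); print(r)
# bar
m=roi&(W[...,2]>.055)&(W[...,2]<.075)&(u>149)&(u<160)&(v>224)&(v<234)
B=W[m]; print(len(B),B.mean(0)); 
k=np.polyfit(B[:,1],B[:,0],1); print('bar slope',k)
# left bracket
m=roi&(W[...,2]>.055)&(W[...,2]<.08)&(u>138)&(u<149)&(v>223)&(v<235)
C=W[m]; print('brk',C.mean(0),C.min(0),C.max(0))
m=roi&(W[...,2]>.02)&(W[...,2]<.045)&(u>152)&(u<161)&(v>220)&(v<240)
D=W[m];print('block',len(D),D.mean(0),D.min(0),D.max(0))
# plate pins from dark blobs
g=cv2.cvtColor(f["image"],cv2.COLOR_RGB2GRAY).astype(np.uint8)
G=cv2.resize(g[160:228,245:350],None,fx=8,fy=8,interpolation=cv2.INTER_CUBIC)
bg=np.median(G[100:400,100:700]);print(bg)
n,l,st,ce=cv2.connectedComponentsWithStats(np.uint8((G<bg*0.62)))
L=[]
for i in range(1,n):
    if 40<st[i,4]<1500:
        uu,vv=(ce[i]+.5)/8-.5+[245,160]; p=pix(f,uu,vv,z=.016); L.append(p); print(st[i,4],st[i,2:4],np.round([uu,vv],1),p.round(4))
E
```

```text
rim z 0.1372764424370468 n 570
((0.5101062655448914, 0.37138789892196655), (0.10210476070642471, 0.10027053952217102), 83.24585723876953)
29 [0.51809083 0.37355128 0.06588158]
bar slope [0.06602924 0.49342552]
brk [0.52111564 0.40528773 0.06460642] [0.50717273 0.39072677 0.05522225] [0.53562092 0.41499645 0.07729786]
block 59 [0.51838438 0.38297824 0.03075598] [0.50033026 0.37400323 0.02381295] [0.54067392 0.39052164 0.04011501]
137.0
598 [30 30] [348.  160.9] [ 0.6854 -0.1678  0.016 ]
222 [18 17] [267.9 172.8] [0.6668 0.0681 0.016 ]
261 [18 19] [291.  173.7] [0.6592 0.0011 0.016 ]
264 [21 17] [259.1 180.8] [0.6447 0.0946 0.016 ]
248 [15 21] [275.8 181.4] [0.6392 0.0463 0.016 ]
256 [17 19] [282.5 181.5] [0.6375 0.0271 0.016 ]
191 [18 14] [299.1 181.9] [ 0.6327 -0.0209  0.016 ]
891 [61 20] [322.6 185.2] [ 0.618 -0.088  0.016]
215 [14 19] [266.9 189.4] [0.6172 0.0733 0.016 ]
175 [15 14] [290.6 189.9] [0.611  0.0052 0.016 ]
768 [19 61] [313.3 193.8] [ 0.5945 -0.0595  0.016 ]
790 [18 62] [331.4 194.2] [ 0.5896 -0.1111  0.016 ]
220 [16 17] [266.6 195.7] [0.5988 0.0748 0.016 ]
243 [16 19] [290.4 196.4] [0.5919 0.0068 0.016 ]
763 [61 14] [322.  202.9] [ 0.5663 -0.0824  0.016 ]
243 [15 20] [257.6 203.8] [0.5769 0.1017 0.016 ]
222 [15 20] [274.7 204.4] [0.5716 0.0529 0.016 ]
245 [17 19] [281.5 204.6] [0.5697 0.0337 0.016 ]
247 [17 20] [298.4 205.2] [ 0.5646 -0.0147  0.016 ]
221 [15 18] [265.7 212.7] [0.5497 0.0797 0.016 ]
242 [16 19] [289.5 213.4] [0.5425 0.0121 0.016 ]
73 [25  4] [256.3 216.2] [0.5414 0.1068 0.016 ]
246 [28 12] [261.1 216.9] [0.5385 0.0933 0.016 ]
379 [60  9] [270.4 217.1] [0.536  0.0668 0.016 ]
244 [64  5] [283.9 217.2] [0.5328 0.0287 0.016 ]
117 [14 11] [294.  217.7] [0.5293 0.     0.016 ]
244 [36  9] [302.5 218. ] [ 0.5266 -0.0238  0.016 ]
277 [66  6] [319.7 218.2] [ 0.5225 -0.0727  0.016 ]
157 [23 12] [327.3 218.6] [ 0.5199 -0.0938  0.016 ]
249 [28 12] [335.1 218.9] [ 0.5173 -0.1159  0.016 ]
```

```bash
cat > fit.py <<'E'
from h import *
loc=[];wor=[]
S=dict(s0=(-34,22),s1=(34,22),s2=(-34,90),s3=(34,90))
pins=dict(s3=[(0.6668,0.0681),(0.6447,0.0946),(0.6392,0.0463),(0.6172,0.0733)],s1=[(0.6592,0.0011),(0.6375,0.0271),(0.6327,-0.0209),(0.611,0.0052)],
 s2=[(.5988,.0748),(.5769,.1017),(.5716,.0529),(.5497,.0797)],s0=[(.5919,.0068),(.5697,.0337),(.5646,-.0147),(.5425,.0121)])
off=[(24.5,0),(0,24.5),(0,-24.5),(-24.5,0)]
for k in S:
    for o,p in zip(off,pins[k]): loc.append(np.add(S[k],o)/1000); wor.append(p)
for o,p in zip([(26,0),(0,26),(0,-26),(-26,0)],[(.618,-.088),(.5945,-.0595),(.5896,-.1111),(.5663,-.0824)]):
    loc.append(np.add((0,-70),o)/1000); wor.append(p)
A=np.array(loc);B=np.array(wor)
H=(A-A.mean(0)).T@(B-B.mean(0)); th=np.arctan2(H[0,1]-H[1,0],H[0,0]+H[1,1])
c,s=np.cos(th),np.sin(th);Rm=np.array([[c,-s],[s,c]])
ctr=B.mean(0)-Rm@A.mean(0)
plate_yaw=th
seat={k:ctr+Rm@np.array(v)/1000 for k,v in dict(S,sq=(0,-70)).items()}
if __name__=="__main__":
    print(th,ctr,np.abs(B-(A@Rm.T+ctr)).max(),(B-(A@Rm.T+ctr)).std(0));print(seat)
E
python3 fit.py; python3 - <<'E'
from h import *
from fit import seat
f=dict(np.load("top0.npz")); W=cloud(f)
s=dict(np.load("scene0.npz"));Ws=cloud(s)
v,u=np.mgrid[0:400,0:640]
for WW,roi,n in((W,(u>395)&(u<440)&(v>190)&(v<232),'top'),(Ws,(u>195)&(u<235)&(v>215)&(v<262),'scene')):
    m=roi&(WW[...,2]>.108)&(WW[...,2]<.126)
    r=cv2.minAreaRect(WW[m][:,:2].astype(np.float32)); print(n,'collar',np.median(WW[m][:,2]),r)
    m=roi&(WW[...,2]>.155)
    P=WW[m]; r=cv2.minAreaRect(P[:,:2].astype(np.float32)); print(n,'neck',np.median(P[:,2]),r,P.mean(0))
# collar corners by hand from c_rod crop (8x, origin 390,140), plane z=.117
for p in [(222,462),(368,482),(358,637),(213,628)]: print(pix(f,390+p[0]/8,140+p[1]/8,z=.117).round(4))
# dark tube corners? lookalikes height
for n,(a,b,c_,d) in dict(blue=(410,145,440,175),or1=(450,158,480,186),or2=(462,198,490,228)).items():
    Q=W[b:d,a:c_].reshape(-1,3); Q=Q[Q[:,2]>.06]; print(n,Q.mean(0).round(3),Q.min(0).round(3),Q.max(0).round(3))
# cross-check scene cam: project to see
from h import proj,crop
im=cv2.imread("pics/scene0.png")
P={**{k:(*v,.012) for k,v in seat.items()},'da':(.452,.1636,.024),'db':(.4511,-.0417,.024),'dc':(.4445,-.1663,.024)}
im4=cv2.resize(im[165:275,250:400],None,fx=5,fy=5,interpolation=cv2.INTER_CUBIC)
for k,X in P.items():
    q=(proj(s,X)+.5-[250,165])*5; cv2.drawMarker(im4,tuple(int(a) for a in q),(0,0,255),0,12,1)
cv2.imwrite("pics/chk_s.png",im4)
im=cv2.imread("pics/top0.png")
im4=cv2.resize(im[165:265,225:370],None,fx=5,fy=5,interpolation=cv2.INTER_CUBIC)
for k,X in P.items():
    q=(proj(f,X)+.5-[225,165])*5; cv2.drawMarker(im4,tuple(int(a) for a in q),(0,0,255),0,12,1)
cv2.imwrite("pics/chk_t.png",im4)
E
```

```text
-0.09984290782313288 [ 0.59904995 -0.01560661] 0.0006472853778853262 [0.00026853 0.00027009]
{'s0': array([0.56741217, 0.00967285]), 's1': array([0.63507352, 0.0028948 ]), 's2': array([0.57419021, 0.0773342 ]), 's3': array([0.64185156, 0.07055615]), 'sq': array([ 0.59207255, -0.085258  ])}
top collar 0.11801511920245195 ((0.5139747262001038, -0.3442718982696533), (0.047537028789520264, 0.054301705211400986), 78.34217834472656)
top neck 0.16178209702460172 ((0.5138278007507324, -0.34302082657814026), (0.01383740734308958, 0.02022179774940014), 83.21748352050781) [ 0.51301877 -0.34277106  0.161432  ]
scene collar 0.11472815027781239 ((0.515188992023468, -0.3445819616317749), (0.04564225673675537, 0.05822306498885155), 78.06377410888672)
scene neck 0.15839444515586928 ((0.5149930715560913, -0.34448492527008057), (0.01376280002295971, 0.021271277219057083), 78.50025939941406) [ 0.51624823 -0.34472162  0.15838327]
[ 0.5422 -0.3277  0.117 ]
[ 0.5322 -0.3737  0.117 ]
[ 0.4824 -0.3636  0.117 ]
[ 0.4886 -0.3179  0.117 ]
blue [ 0.645 -0.357  0.119] [ 0.615 -0.392  0.064] [ 0.678 -0.326  0.157]
or1 [ 0.604 -0.459  0.119] [ 0.574 -0.497  0.064] [ 0.638 -0.429  0.158]
or2 [ 0.495 -0.47   0.118] [ 0.465 -0.502  0.06 ] [ 0.526 -0.446  0.157]
```

View pics/chk_s.png

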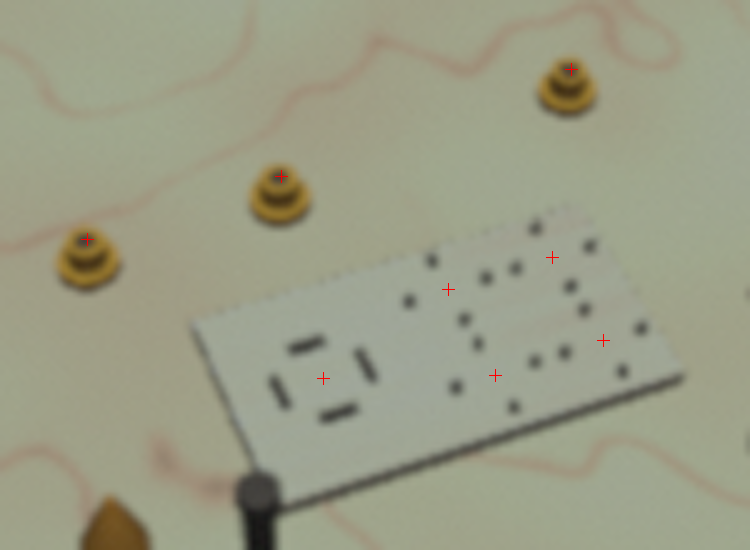

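View pics/chk_t.png

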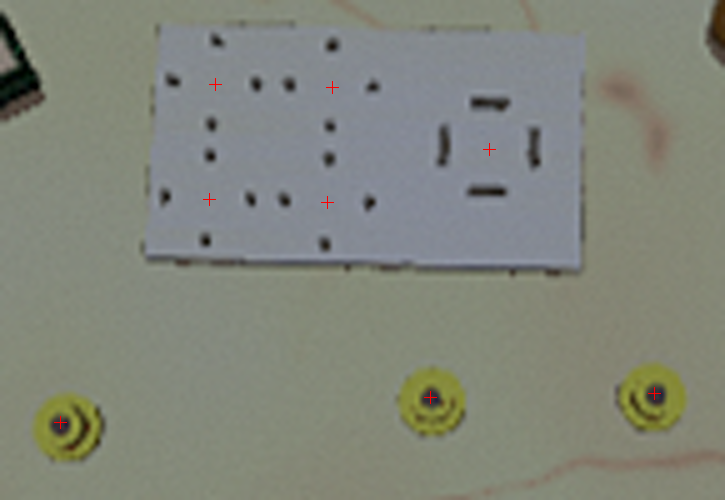

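```bash
python3 - <<'E'
from plant import robot
import numpy as np
for n,p in dict(rod=(.5143,-.3437,.2),well=(.518,.3705,.33),well2=(.495,.3705,.16),plate=(.592,-.085,.2)).items():
    for y in (-1.76,1.38):
        q=robot.inverse_kinematics(p,[np.pi,0,y]); print(n,y,None if q is None else np.round(q,2))
E
```

```text
rod -1.76 [ 0.57  0.42 -0.07  1.72  0.03  1.01 -1.27]
rod 1.38 [ 1.01  0.5  -0.68  1.69  0.35  1.07  1.6 ]
well -1.76 [-1.07  0.37  0.53  1.54 -0.19  1.28 -2.28]
well 1.38 [ 0.09  0.66 -1.3   1.47  0.64  1.48  0.18]
well2 -1.76 [-0.96  0.47  0.33  1.78 -0.19  0.93 -2.3 ]
well2 1.38 [-0.06  0.65 -0.95  1.72  0.59  1.09  0.18]
plate -1.76 [ 0.29  0.4  -0.28  1.76  0.13  1.   -1.8 ]
plate 1.38 [ 0.62  0.49 -0.75  1.74  0.38  1.06  1.12]
```

```bash
cat >> h.py <<'E'
PI=np.pi
def snap(robot,tag):
    for n in("scene","top"):
        f=robot.grab_frame(n); np.savez(f"{n}_{tag}.npz",**f)
        b=np.clip(255*(f["image"]/255)**0.7,0,255).astype(np.uint8)
        cv2.imwrite(f"pics/{n}_{tag}.png",b[:,:,::-1])
def st(robot,m=""):
    s=robot.sense(); print(m,"t%.1f"%s["t"],"tcp",s["tcp_pos"].round(4),"rot",s["tcp_rot"].round(3),"F",s["wrist_force"].round(1),"open %.3f"%s["opening"])
E
python3 - <<'E'
from plant import robot
from h import *
o=[PI,0,-1.76]
robot.goto([.5143,-.3437,.26],o)
robot.grip(.5)
robot.move_straight([.5143,-.3437,.185]); st(robot)
print(robot.move_straight([.5143,-.3437,.132],vel=.06,contact_N=8)); st(robot)
robot.grip(0,100); st(robot,"grip")
robot.move_straight([.5143,-.3437,.30],vel=.1); st(robot,"up")
snap(robot,"lift")
crop("pics/scene_lift.png","pics/c_lift.png",160,130,260,230,7)
crop("pics/top_lift.png","pics/c_liftt.png",390,150,490,250,7)
E
```

```text
t2.7 tcp [ 0.5149 -0.344   0.1857] rot [-3.14 -0.   -1.76] F [-0.7  0.6  0.3] open 0.501
False
 t3.8 tcp [ 0.5146 -0.3439  0.1324] rot [-3.141 -0.    -1.76 ] F [-0.4  0.5 -0.7] open 0.497
grip t4.2 tcp [ 0.5147 -0.3439  0.1326] rot [-3.14 -0.   -1.76] F [-0.7 -1.   2.1] open 0.148
up t6.0 tcp [ 0.514  -0.3436  0.2993] rot [ 3.14e+00  1.00e-03 -1.76e+00] F [-0.   0.  -2.3] open 0.147
```

View pics/scene_lift.png

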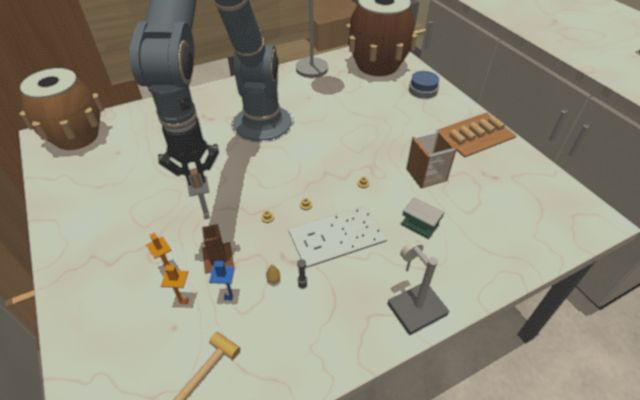

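View pics/top_lift.png

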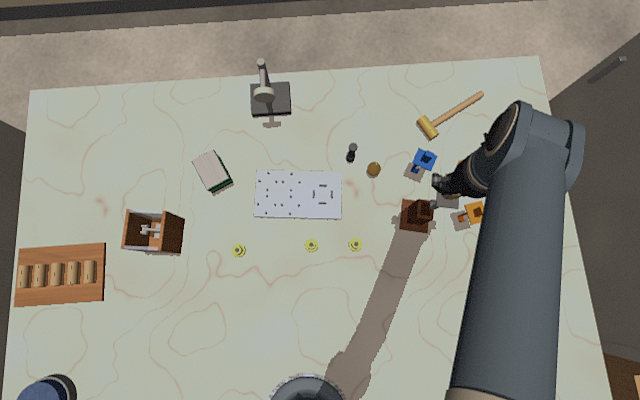

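```bash
python3 - <<'E'
from h import *
crop("pics/scene_lift.png","pics/c_lift2.png",170,150,230,230,9)
crop("pics/top_lift.png","pics/c_liftt2.png",385,185,445,240,10)
s=dict(np.load("scene_lift.npz"))
g=np.array([.514,-.3436,.3073]); a=-1.76+PI/2
ex=np.array([np.cos(a),np.sin(a),0])
for k in(-9,0,8): print(k,proj(s,g-[0,0,.122]+ex*k/1000), proj(s,g-[0,0,.131]+ex*k/1000))
E
```

```text
-9 [205.05323881 210.24306912] [205.73714998 212.64862812]
0 [205.48316789 212.87041817] [206.16811156 215.27281858]
8 [205.86922224 215.2296434 ] [206.55506916 217.62906209]
```

View pics/c_lift2.png

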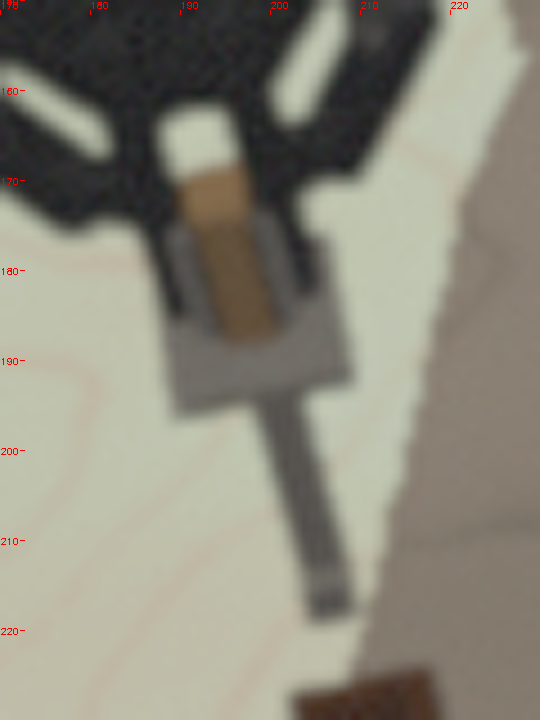

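View pics/c_liftt2.png

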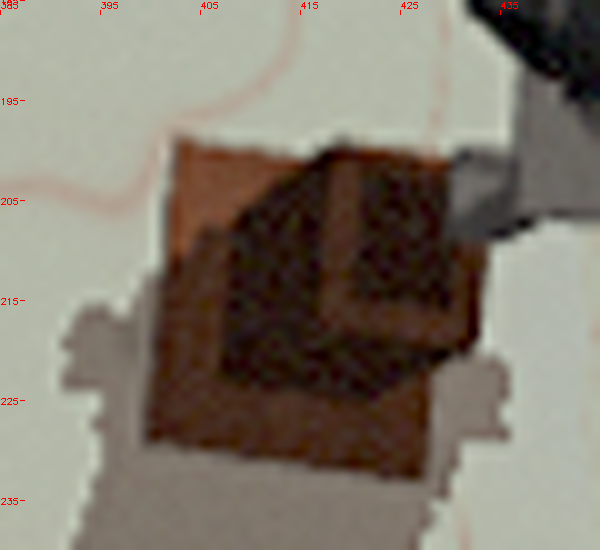

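```bash
python3 - <<'E'
from h import *
s=dict(np.load("scene_lift.npz")); W=cloud(s)
a=-1.76+PI/2; ex=np.array([np.cos(a),np.sin(a),0]); ey=np.array([-np.sin(a),np.cos(a),0])
g=np.array([.514,-.3436,.3073])
for v in range(188,222):
    d=W[v,195:212]-g; d=d[np.abs(d[:,2])<.15]
    if len(d): print(v,len(d),(np.nanmedian(d@ex)*1000).round(1),(np.nanmedian(d@ey)*1000).round(1),(np.nanmedian(d[:,2])*1000).round(1))
E
```

```text
188 14 12.6 7.6 -25.0
189 15 14.2 8.2 -25.9
190 15 18.2 7.9 -25.9
191 15 21.3 7.7 -26.2
192 15 24.9 7.3 -26.6
193 13 25.9 4.7 -27.7
194 9 26.9 -0.3 -26.5
195 10 -7.4 -2.6 -65.5
196 7 -6.4 0.1 -69.4
197 6 -7.0 0.6 -72.5
198 6 -6.3 0.0 -75.6
199 7 -6.3 0.4 -79.1
200 6 -7.1 1.0 -82.8
201 6 -6.3 0.3 -86.7
202 7 -5.4 0.8 -89.0
203 7 -6.5 0.2 -93.0
204 6 -7.4 0.6 -97.3
205 6 -6.9 -0.0 -101.2
206 7 -6.7 0.5 -103.4
207 6 -5.9 1.1 -107.1
208 6 -7.0 0.4 -111.8
209 6 -7.1 -0.3 -115.2
210 6 -7.0 1.3 -119.7
211 6 -6.1 0.6 -122.8
212 6 -6.3 -0.1 -125.9
213 7 -6.8 0.5 -129.5
214 6 -1.2 1.7 -128.4
215 7 6.9 0.6 -121.7
216 6 11.1 1.2 -121.8
217 6 10.1 0.5 -126.3
218 6 10.0 -0.2 -130.1
219 3 9.5 -2.1 -134.1
```

```bash
python3 - <<'E'
from plant import robot
from h import *
robot.move_straight([.5143,-.3437,.34],vel=.2)
ry=-.12; o=[PI,0,ry-PI/2]
ex=np.array([np.cos(ry),np.sin(ry),0]); bar=np.array([.5180,.3708,0])
p=bar-ex*.020
robot.goto([*p[:2],.33],o); st(robot,"above")
snap(robot,"well1")
crop("pics/top_well1.png","pics/c_w1.png",110,180,210,260,8)
crop("pics/scene_well1.png","pics/c_w1s.png",380,70,480,190,5)
E
```

```text
above t9.0 tcp [0.4991 0.3721 0.3298] rot [-3.141e+00 -1.000e-03 -1.693e+00] F [ 0.   0.4 -2.4] open 0.150
```

View pics/c_w1.png

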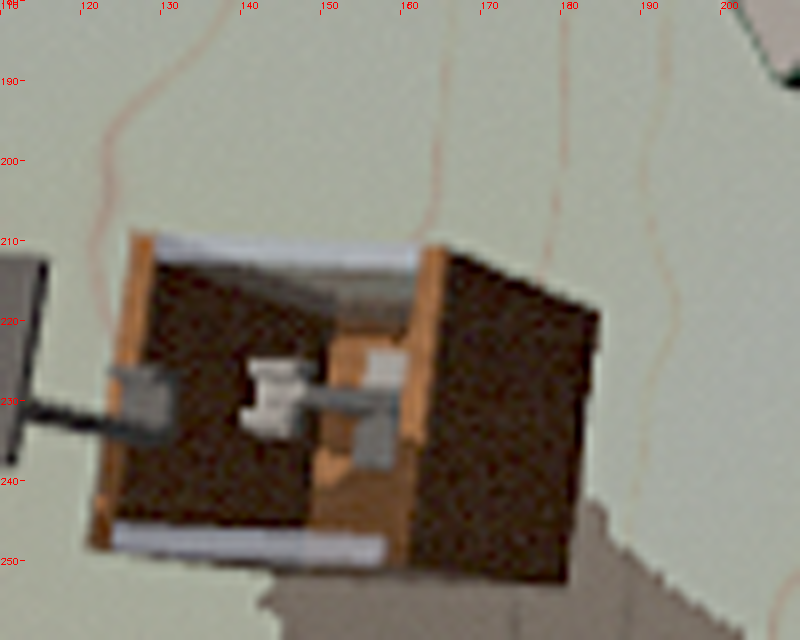

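View pics/c_w1s.png

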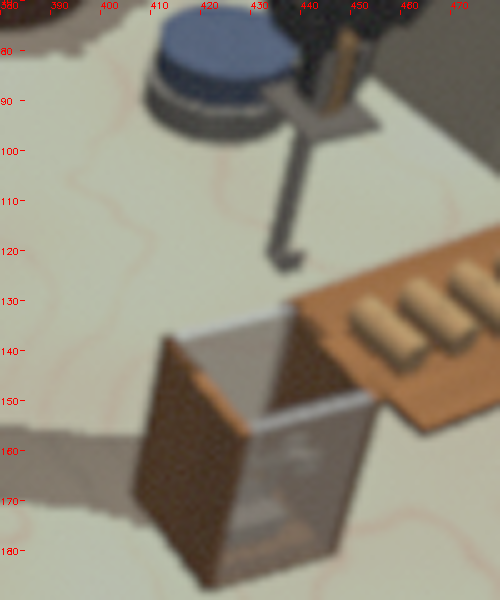

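```bash
python3 - <<'E'
from plant import robot
from h import *
ry=-.12
ex=np.array([np.cos(ry),np.sin(ry),0]); bar=np.array([.5180,.3708,0])
p=bar-ex*.021
print(robot.move_straight([*p[:2],.24],vel=.12,contact_N=8)); st(robot)
print(robot.move_straight([*p[:2],.1626],vel=.06,contact_N=5)); st(robot)
snap(robot,"well2")
crop("pics/top_well2.png","pics/c_w2.png",110,190,200,260,8)
crop("pics/scene_well2.png","pics/c_w2s.png",390,90,480,190,6)
E
```

```text
False
 t10.0 tcp [0.4975 0.3739 0.2409] rot [-3.141e+00  1.000e-03 -1.691e+00] F [-0.  -0.8 -0.7] open 0.152
False
 t11.4 tcp [0.4974 0.3735 0.1631] rot [-3.141e+00  1.000e-03 -1.691e+00] F [-0.  -0.3 -2.2] open 0.147
```

View pics/c_w2.png

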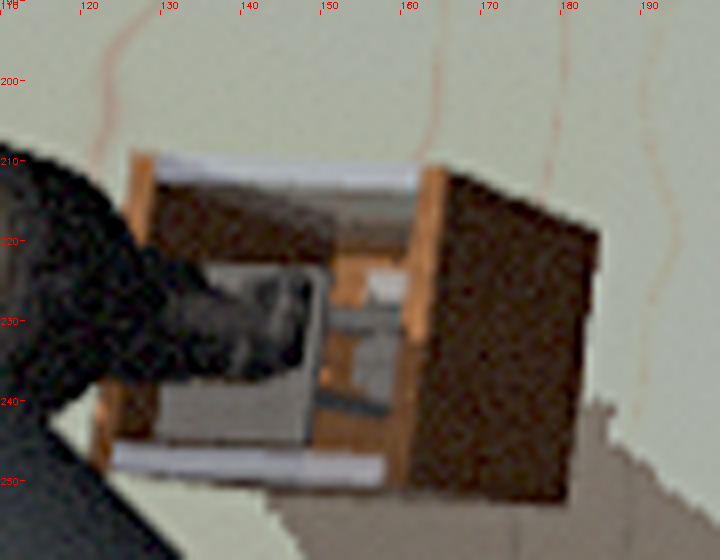

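View pics/c_w2s.png

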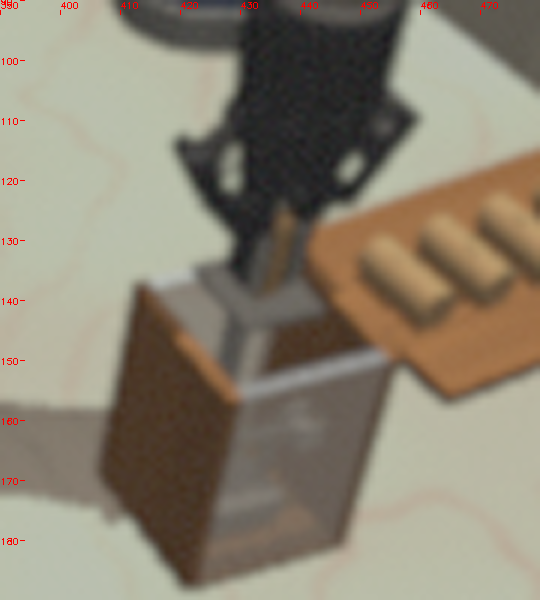

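```bash
python3 - <<'E'
from plant import robot
from h import *
ry=-.12
ex=np.array([np.cos(ry),np.sin(ry),0]); bar=np.array([.5180,.3715,0])
p=bar
print(robot.move_straight([*p[:2],.1626],vel=.03,contact_N=3)); st(robot)
p=robot.sense()["tcp_pos"]
for z in (.172,.182,.192):
    print(robot.move_straight([p[0],p[1],z],vel=.03)); st(robot)
E
```

```text
False
 t12.4 tcp [0.5178 0.3716 0.1625] rot [ 3.141 -0.    -1.691] F [ 0.8  0.3 -2.3] open 0.149
False
 t12.8 tcp [0.5178 0.3717 0.1724] rot [-3.141  0.    -1.691] F [-1.  -0.2 -1.9] open 0.149
False
 t13.3 tcp [0.5176 0.3714 0.1818] rot [ 3.141 -0.    -1.691] F [ 0.4 -0.5 -4.8] open 0.154
False
 t13.8 tcp [0.5178 0.3716 0.1923] rot [-3.141  0.    -1.691] F [ 1.6  0.4 -4.2] open 0.151
```

```bash
python3 - <<'E'
from plant import robot
from h import *
p=robot.sense()["tcp_pos"]
robot.move_straight([p[0],p[1],.345],vel=.08); st(robot)
robot.sleep(.3); st(robot)
snap(robot,"w3")
crop("pics/scene_w3.png","pics/c_w3s.png",390,60,480,190,6)
E
```

```text
t15.9 tcp [0.5177 0.3715 0.3445] rot [ 3.141e+00 -1.000e-03 -1.691e+00] F [-0.2  1.1 -3.8] open 0.149
 t16.2 tcp [0.5178 0.3716 0.3449] rot [ 3.142 -0.    -1.691] F [ 1.   0.2 -3.7] open 0.144
```

View pics/c_w3s.png

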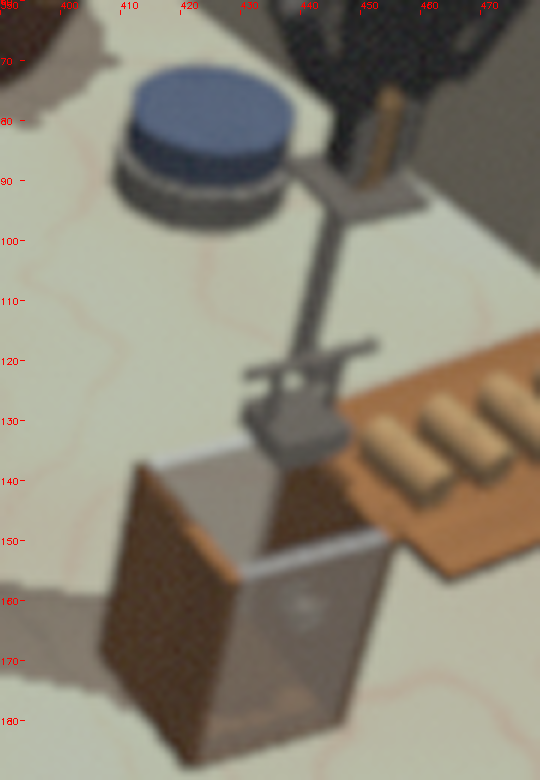

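```bash
python3 - <<'E'
from plant import robot
from h import *
from fit import seat,plate_yaw
o=[PI,0,plate_yaw-PI/2]
sq=seat['sq']
robot.move_straight([*sq,.345],vel=.18,attitude=o); st(robot)
robot.move_straight([*sq,.235],vel=.1); robot.sleep(.6); st(robot)
snap(robot,"sq1")
crop("pics/scene_sq1.png","pics/c_sq1s.png",270,150,370,270,6)
crop("pics/top_sq1.png","pics/c_sq1t.png",270,150,370,230,8)
E
```

```text
t19.0 tcp [ 0.5921 -0.0844  0.345 ] rot [ 3.142  0.    -1.669] F [ 0.   0.4 -3.6] open 0.153
 t20.8 tcp [ 0.5921 -0.0853  0.235 ] rot [ 3.142  0.    -1.671] F [ 0.4  0.1 -4.9] open 0.149
```

View pics/c_sq1s.png

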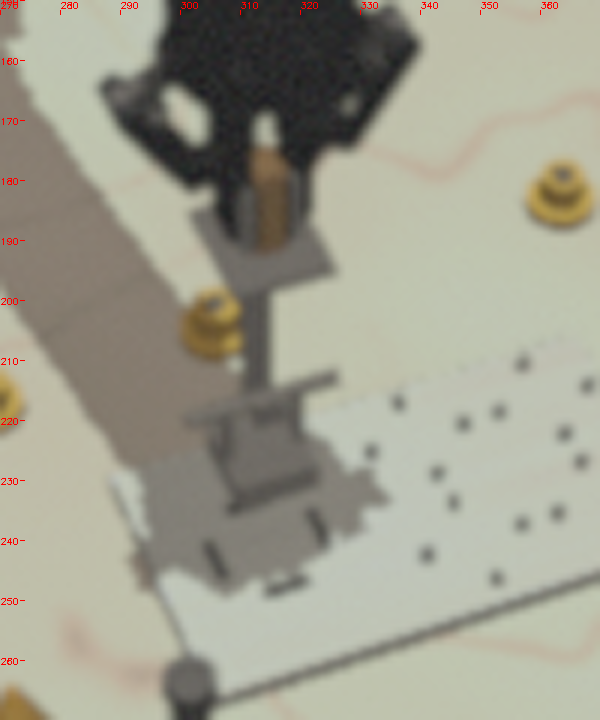

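View pics/c_sq1t.png

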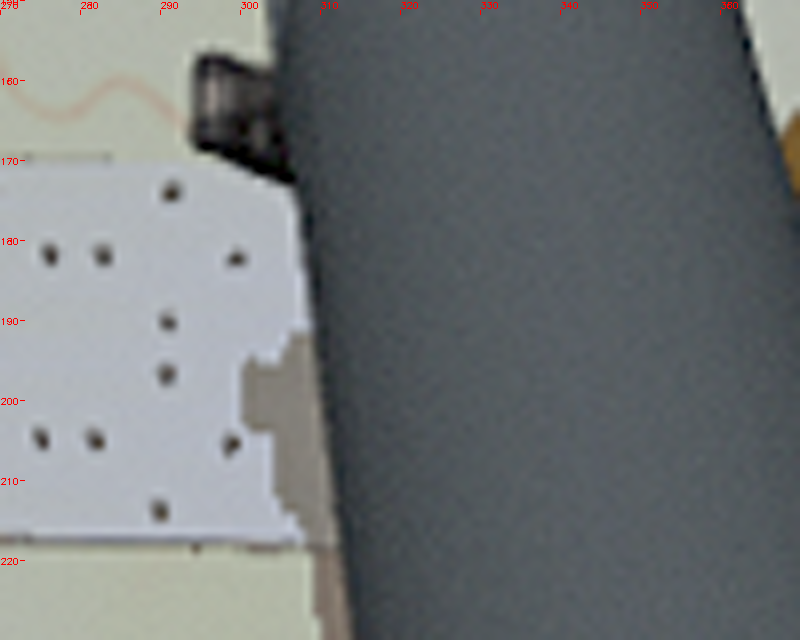

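```bash
cat > mm.py <<'E'
import sys
from h import *
from fit import plate_yaw,seat
def meas(tag,tcp,yaw,bz):
    s=dict(np.load(f"scene_{tag}.npz")); W=cloud(s)
    ex=np.array([np.cos(yaw),np.sin(yaw),0]);ey=np.array([-ex[1],ex[0],0])
    D=W-np.array([tcp[0],tcp[1],bz]); L=np.stack([D@ex,D@ey,D[...,2]],-1)*1000
    near=(np.abs(L[...,0])<32)&(np.abs(L[...,1])<45)
    bar=near&(L[...,2]>-2)&(L[...,2]<8)&(np.abs(L[...,0])<8)
    print('bar n',bar.sum(),'y range',np.sort(L[bar][:,1])[[0,1,2,-3,-2,-1]].round(1),'x',L[bar][np.abs(L[bar][:,1])>10][:,0].mean().round(1))
    top=near&(L[...,2]>-35)&(L[...,2]<-29)
    print('blocktop',top.sum(),np.percentile(L[top],[3,97],axis=0).round(1).tolist())
    fr=near&(L[...,2]>-46)&(L[...,2]<-35)&(L[...,0]>8)
    print('front',fr.sum(),np.percentile(L[fr],[3,50,97],axis=0).round(1).tolist())
    if fr.sum()>10: print('front slope dx/dy',np.polyfit(L[fr][:,1],L[fr][:,0],1).round(3))
E
python3 - <<'E'
from mm import *
meas("sq1",(.5921,-.0853),plate_yaw,.1194)
s=dict(np.load("scene_sq1.npz"))
for p in[(300.8,220.3),(326.3,212.7)]: print(pix(s,*p,z=.1194))
E
```

```text
bar n 81 y range [-37.8 -36.1 -35.8  31.1  32.4  32.9] x 2.9
blocktop 102 [[-16.5, -20.7, -34.8], [21.4, 16.8, -30.4]]
front 56 [[9.0, -20.7, -45.3], [20.3, -2.5, -38.6], [23.1, 17.4, -35.2]]
front slope dx/dy [-1.0000e-02  1.8842e+01]
[ 0.59172187 -0.12352937  0.1194    ]
[ 0.59899533 -0.05155931  0.1194    ]
```

```bash
python3 - <<'E'
from plant import robot
from mm import *
ry=plate_yaw; ex=np.array([np.cos(ry),np.sin(ry)]);ey=np.array([-ex[1],ex[0]])
p=seat['sq']-.0012*ex+.002*ey
robot.move_straight([*p,.19],vel=.06); robot.sleep(.5); st(robot)
snap(robot,"sq2"); meas("sq2",seat['sq'],ry,.19-.1156)
crop("pics/scene_sq2.png","pics/c_sq2s.png",280,170,360,260,8)
E
```

```text
t22.3 tcp [ 0.5911 -0.0831  0.1901] rot [-3.141  0.    -1.671] F [ 0.4  0.7 -4.1] open 0.151
bar n 75 y range [-35.8 -33.6 -32.4  32.6  34.7  35.2] x 1.4
blocktop 87 [[-15.1, -19.3, -35.0], [21.3, 18.0, -29.8]]
front 48 [[10.3, -18.6, -45.5], [19.0, 0.2, -38.4], [21.4, 19.8, -35.2]]
front slope dx/dy [-0.035 17.841]
```

View pics/c_sq2s.png

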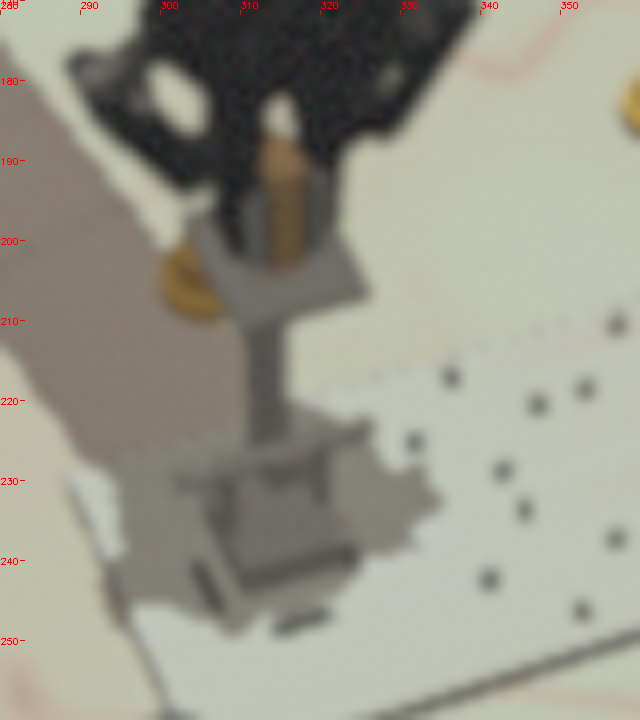

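```bash
python3 - <<'E'
from plant import robot
from mm import *
ry=plate_yaw; ex=np.array([np.cos(ry),np.sin(ry)]);ey=np.array([-ex[1],ex[0]])
p=seat['sq']-.0016*ex+.002*ey
robot.move_straight([*p,.179],vel=.04); robot.sleep(.3); st(robot)
for z in (.177,.175,.173,.170):
    robot.move_straight([*p,z],vel=.02); robot.sleep(.1); st(robot)
snap(robot,"sq3"); meas("sq3",seat['sq'],ry,.060)
crop("pics/scene_sq3.png","pics/c_sq3s.png",280,170,360,260,8)
E
```

```text
t23.2 tcp [ 0.5908 -0.0831  0.1792] rot [-3.141 -0.    -1.671] F [ 0.2 -0.5 -3.9] open 0.149
 t23.5 tcp [ 0.5906 -0.0831  0.177 ] rot [ 3.142 -0.    -1.671] F [-1.   0.2 -4.6] open 0.149
 t23.9 tcp [ 0.591  -0.0831  0.1754] rot [-3.141 -0.    -1.671] F [-0.5 -0.9 -1.5] open 0.150
 t24.2 tcp [ 0.5907 -0.0831  0.173 ] rot [-3.142  0.    -1.671] F [-0.5 -0.5 -1.3] open 0.153
 t24.6 tcp [ 0.5907 -0.0831  0.1699] rot [ 3.142  0.    -1.671] F [ 0.2 -0.1 -1.1] open 0.152
bar n 67 y range [-35.4 -34.5 -33.2  34.1  34.3  35. ] x 1.5
blocktop 76 [[-14.5, -18.7, -34.9], [22.0, 19.3, -30.4]]
front 67 [[8.5, -24.7, -45.6], [18.3, 1.5, -39.9], [28.7, 20.0, -35.2]]
front slope dx/dy [ 0.043 17.253]
```

View pics/c_sq3s.png

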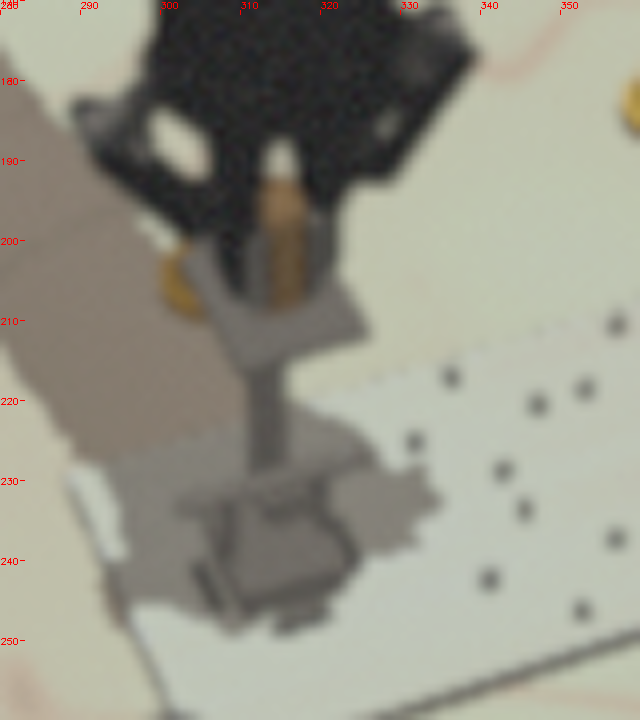

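```bash
python3 - <<'E'
from plant import robot
from mm import *
ry=plate_yaw; ex=np.array([np.cos(ry),np.sin(ry)]);ey=np.array([-ex[1],ex[0]])
p=seat['sq']-.0016*ex+.002*ey
print(robot.move_straight([*p,.1618],vel=.03,contact_N=4)); st(robot)
q=p-.026*ex
print(robot.move_straight([*q,.1618],vel=.04,contact_N=4)); st(robot)
print(robot.move_straight([*q,.25],vel=.08,contact_N=5)); st(robot)
print(robot.move_straight([*q,.31],vel=.15)); st(robot)
snap(robot,"sq4"); meas("sq4",seat['sq'],ry,.060)
crop("pics/scene_sq4.png","pics/c_sq4s.png",280,170,360,260,8)
E
```

```text
False
 t25.1 tcp [ 0.5905 -0.0831  0.1614] rot [ 3.141  0.    -1.671] F [-0.8  0.6 -1.9] open 0.149
False
 t25.9 tcp [ 0.565  -0.0806  0.1619] rot [-3.141  0.    -1.671] F [ 0.5  0.3 -1.7] open 0.144
False
 t27.2 tcp [ 0.5644 -0.0805  0.2493] rot [ 3.14   0.    -1.671] F [ 0.4  0.2 -2. ] open 0.150
False
 t27.7 tcp [ 0.5643 -0.0805  0.3092] rot [ 3.14  -0.    -1.671] F [-0.7  0.6 -1.8] open 0.143
bar n 66 y range [-33.8 -33.6 -32.5  33.4  35.   35.8] x 1.5
blocktop 105 [[-18.3, -18.1, -34.7], [21.3, 18.8, -29.4]]
front 62 [[8.4, -28.3, -45.8], [19.1, -0.4, -40.7], [30.3, 27.0, -35.4]]
front slope dx/dy [ 0.019 18.542]
```

View pics/c_sq4s.png

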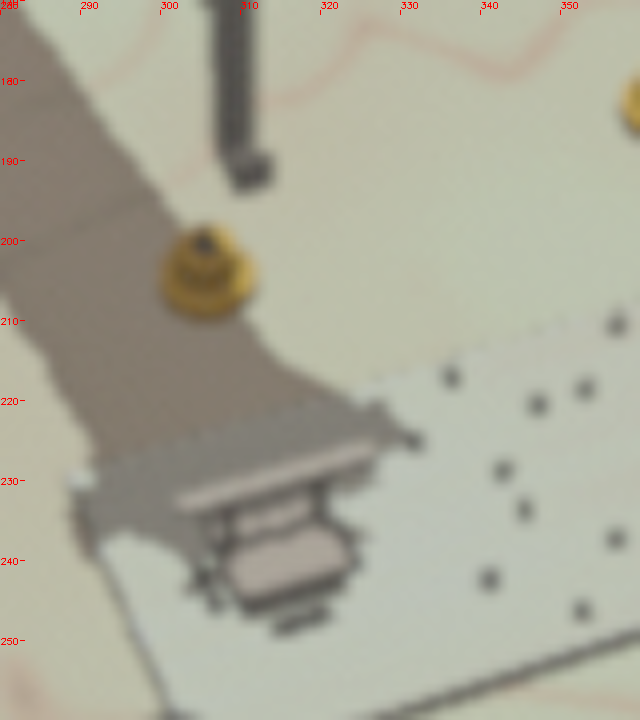

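```bash
python3 - <<'E'
from h import *
crop("pics/top_sq4.png","pics/c_hold.png",385,180,455,240,10)
for n,(a,b,c,d) in dict(top=(395,190,440,238),scene=(195,215,235,262)).items():
    f=dict(np.load(f"{n}_sq4.npz")); W=cloud(f)[b:d,a:c].reshape(-1,3)
    P=W[(W[:,2]>.105)&(W[:,2]<.12)]
    print(n,len(P),np.median(P[:,2]),cv2.minAreaRect(P[:,:2].astype(np.float32)))
E
```

```text
top 221 0.11245772696185753 ((0.513830840587616, -0.3441145718097687), (0.04278118535876274, 0.050878655165433884), 77.7625961303711)
scene 182 0.1095316465809697 ((0.5140020847320557, -0.3445231318473816), (0.042233821004629135, 0.05349631980061531), 77.4771728515625)
```

View pics/c_hold.png

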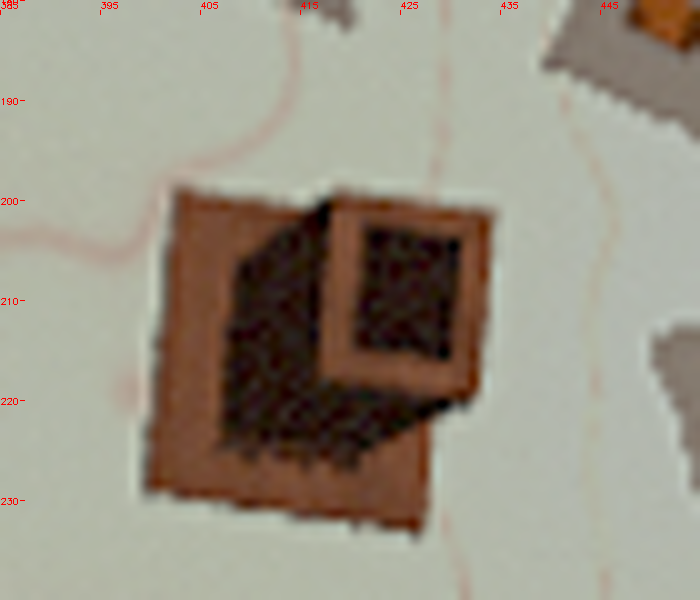

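```bash
python3 - <<'E'
from plant import robot
from h import *
p=[.5139,-.3443]; o=[PI,0,-.21-PI/2]
robot.move_straight([*p,.31],vel=.2,attitude=o); robot.sleep(.2); st(robot)
print(robot.move_straight([*p,.225],vel=.08,contact_N=5)); st(robot)
print(robot.move_straight([*p,.150],vel=.06,contact_N=5)); st(robot)
print(robot.move_straight([*p,.131],vel=.025,contact_N=4)); st(robot)
E
```

```text
t29.5 tcp [ 0.5143 -0.3433  0.3101] rot [-3.141  0.    -1.779] F [-0.1  0.1 -1.3] open 0.147
False
 t30.7 tcp [ 0.5143 -0.3445  0.2257] rot [-3.140e+00 -1.000e-03 -1.781e+00] F [ 0.7 -0.1 -1.6] open 0.149
False
 t32.1 tcp [ 0.5142 -0.3445  0.1505] rot [-3.141 -0.    -1.781] F [-0.4  0.8 -1.5] open 0.151
True
 t32.8 tcp [ 0.5136 -0.3442  0.1326] rot [ 3.141  0.    -1.781] F [-0.6  0.6  4. ] open 0.152
```

Contact came at z = 0.1326, exactly the height I gripped at. I'll release the rod and look.

```bash
python3 - <<'E'
from plant import robot
from h import *
robot.grip(.5); 
p=robot.sense()["tcp_pos"]
robot.move_straight([p[0],p[1],.2],vel=.06); st(robot)
robot.move_straight([p[0],p[1],.26],vel=.2)
robot.goto([.45,-.25,.28],[PI,0,-PI/2]); st(robot)
snap(robot,"h2")
crop("pics/top_h2.png","pics/c_h2.png",385,180,455,240,10)
crop("pics/scene_h2.png","pics/c_h2s.png",180,200,250,290,8)
for n,(a,b,c,d) in dict(top=(395,190,440,238),scene=(195,215,235,262)).items():
    f=dict(np.load(f"{n}_h2.npz")); W=cloud(f)[b:d,a:c].reshape(-1,3)
    P=W[(W[:,2]>.108)&(W[:,2]<.126)]
    print(n,len(P),np.median(P[:,2]),cv2.minAreaRect(P[:,:2].astype(np.float32)))
    P=W[(W[:,2]>.15)]; print(P.mean(0),np.percentile(P[:,2],90))
E
```

```text
t34.5 tcp [ 0.5123 -0.3435  0.1995] rot [ 3.137e+00  1.000e-03 -1.781e+00] F [ 0.   0.2 -0.9] open 0.502
 t35.5 tcp [ 0.4492 -0.2495  0.2794] rot [ 3.14  0.   -1.57] F [-1.  -0.9  1.4] open 0.499
top 0 nan ((0.0, 0.0), (0.0, 0.0), 0.0)
[ 0.43703438 -0.20527948  0.53324834] 0.6258996835487902
scene 269 0.11481297919031966 ((0.5142084956169128, -0.34376898407936096), (0.04595622792840004, 0.05844807252287865), 77.90283966064453)
[ 0.51571709 -0.3437589   0.15768472] 0.16021543268071603
  return _methods._mean(a, axis=axis, dtype=dtype,
  ret = ret.dtype.type(ret / rcount)
```

View pics/c_h2.png

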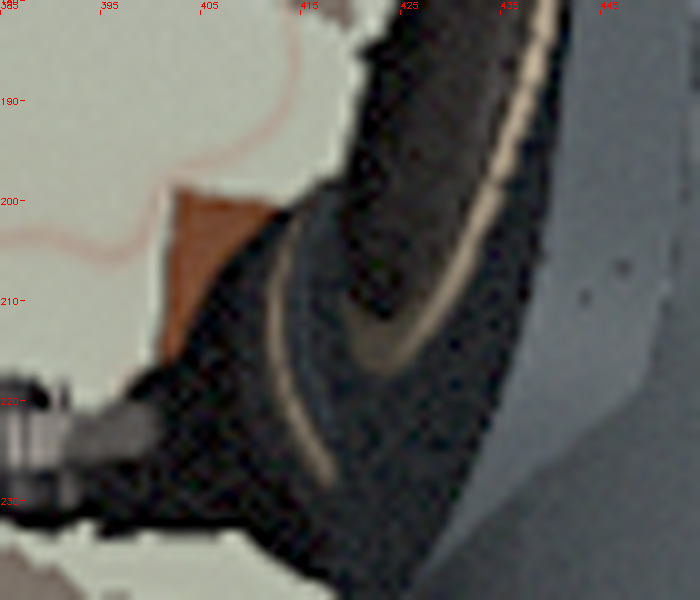

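View pics/c_h2s.png

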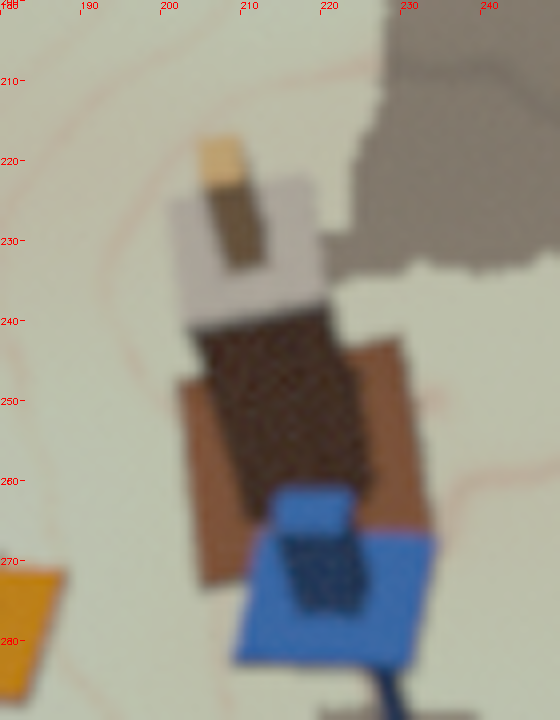

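View pics/top_h2.png

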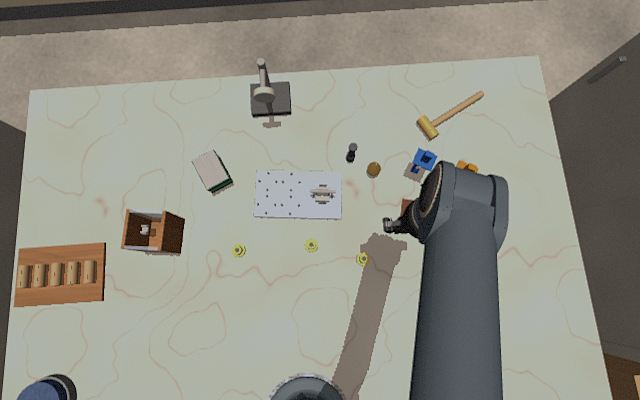

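```bash
cat > dies.py <<'E'
from h import *
def find(robot,verbose=True):
    out={}
    for n in("top","scene"):
        f=robot.grab_frame(n); W=cloud(f); np.savez(f"{n}_d.npz",**f)
        m=(W[...,2]>.018)&(W[...,2]<.032)&(W[...,0]>.3)&(W[...,0]<.56)&(W[...,1]>-.3)&(W[...,1]<.28)
        k,l,stt,ce=cv2.connectedComponentsWithStats(np.uint8(m))
        L=[]
        for i in range(1,k):
            P=W[l==i]
            if 12<len(P)<200 and np.ptp(P[:,0])<.04 and np.ptp(P[:,1])<.04:
                T=P[P[:,2]>np.median(P[:,2])-.004]
                (c,r)=cv2.minEnclosingCircle(T[:,:2].astype(np.float32))
                L.append((*np.round(c,4),round(r,4),len(T),*T[:,:2].mean(0).round(4)))
        out[n]=L
        if verbose: print(n,L)
    return out
E
python3 - <<'E'
from plant import robot
from dies import *
find(robot)
from fit import seat,plate_yaw
for p in([.452,.1636,.1],[.4511,-.0417,.1],[.41,-.18,.1],[*seat['s1'],.1],[*seat['s2'],.1],[*seat['s0'],.03]):
    for y in(-1.67,-.1,1.47):
        q=robot.inverse_kinematics(p,[PI,0,y]); print(np.round(p,2),y,None if q is None else q.round(2))
E
```

```text
top [(np.float64(0.4512), np.float64(-0.0416), 0.012, 57, np.float64(0.4511), np.float64(-0.0414)), (np.float64(0.4512), np.float64(0.164), 0.0122, 56, np.float64(0.4516), np.float64(0.1633)), (np.float64(0.4028), np.float64(-0.1839), 0.0121, 62, np.float64(0.4026), np.float64(-0.1838))]
scene [(np.float64(0.4535), np.float64(0.1641), 0.0132, 35, np.float64(0.4537), np.float64(0.1621)), (np.float64(0.4532), np.float64(-0.0438), 0.0147, 40, np.float64(0.4521), np.float64(-0.043)), (np.float64(0.4035), np.float64(-0.1833), 0.0133, 41, np.float64(0.4051), np.float64(-0.1843))]
[0.45 0.16 0.1 ] -1.67 [ 0.12  0.43 -0.68  2.09  0.39  0.75 -2.48]
[0.45 0.16 0.1 ] -0.1 [ 0.28  0.5  -0.89  2.08  0.54  0.81 -1.05]
[0.45 0.16 0.1 ] 1.47 [ 0.26  0.49 -0.86  2.09  0.52  0.8   0.54]
[ 0.45 -0.04  0.1 ] -1.67 [ 0.34  0.34 -0.4   2.16  0.21  0.68 -1.88]
[ 0.45 -0.04  0.1 ] -0.1 [ 0.48  0.36 -0.57  2.16  0.31  0.7  -0.4 ]
[ 0.45 -0.04  0.1 ] 1.47 [ 0.64  0.42 -0.78  2.15  0.43  0.74  1.05]
[ 0.41 -0.18  0.1 ] -1.67 [ 0.57  0.32 -0.3   2.18  0.15  0.66 -1.5 ]
[ 0.41 -0.18  0.1 ] -0.1 [ 0.73  0.34 -0.49  2.17  0.25  0.68 -0.03]
[ 0.41 -0.18  0.1 ] 1.47 [ 0.93  0.39 -0.73  2.16  0.4   0.72  1.4 ]
[0.64 0.   0.1 ] -1.67 [ 0.21  0.58 -0.39  1.74  0.28  0.87 -1.98]
[0.64 0.   0.1 ] -0.1 [ 0.31  0.61 -0.54  1.74  0.39  0.9  -0.49]
[0.64 0.   0.1 ] 1.47 [ 0.49  0.7  -0.82  1.73  0.6   0.98  0.91]
[0.57 0.08 0.1 ] -1.67 [ 0.13  0.52 -0.44  1.88  0.3   0.81 -2.14]
[0.57 0.08 0.1 ] -0.1 [ 0.23  0.55 -0.59  1.87  0.4   0.84 -0.66]
[0.57 0.08 0.1 ] 1.47 [ 0.39  0.62 -0.83  1.86  0.57  0.91  0.76]
[0.57 0.01 0.03] -1.67 [ 0.17  0.59 -0.35  1.95  0.32  0.66 -2.04]
[0.57 0.01 0.03] -0.1 [ 0.26  0.61 -0.46  1.94  0.42  0.68 -0.56]
[0.57 0.01 0.03] 1.47 [ 0.46  0.7  -0.76  1.93  0.67  0.79  0.79]
```

```bash
cat >> dies.py <<'E'
def pick(robot,x,y):
    robot.grip(.75)
    robot.goto([x,y,.11],[PI,0,1.47])
    robot.move_straight([x,y,.05],vel=.15)
    hit=robot.move_straight([x,y,.0215],vel=.05,contact_N=6); print("hit",hit)
    robot.grip(0,20); st(robot,"squeeze1")
    robot.grip(.6); robot.move_straight([x,y,.06],vel=.15)
    robot.goto([x,y,.06],[PI,0,-.1])
    hit=robot.move_straight([x,y,.0215],vel=.05,contact_N=6); print("hit",hit)
    robot.grip(0,70); st(robot,"grip")
    z0=robot.sense()["tcp_pos"][2]
    robot.move_straight([x,y,.10],vel=.12); st(robot,"up")
    return z0
def place(robot,s,z0,yaw=-.1):
    robot.move_straight([s[0],s[1],.10],vel=.15,attitude=[PI,0,yaw]); st(robot,"over")
    z=z0+.012
    robot.move_straight([s[0],s[1],z+.012],vel=.1); robot.sleep(.2)
    hit=robot.move_straight([s[0],s[1],z-.002],vel=.02,contact_N=4); st(robot,f"down hit={hit} expect {z:.4f}")
    return hit
def release(robot):
    robot.grip(.45); p=robot.sense()["tcp_pos"]
    robot.move_straight([p[0],p[1],p[2]+.03],vel=.05); robot.move_straight([p[0],p[1],.12],vel=.2)
E
python3 - <<'E'
from plant import robot
from dies import *
from fit import seat
z0=pick(robot,.4514,-.0418); place(robot,seat['s1'],z0)
E
```

```text
hit False
squeeze1 t39.7 tcp [ 0.4515 -0.0419  0.0218] rot [3.141 0.    1.47 ] F [-0.8 -0.9  3.3] open 0.269
hit False
grip t43.0 tcp [ 0.4515 -0.0419  0.0221] rot [ 3.141 -0.    -0.1  ] F [-1.8 -0.4  5.7] open 0.245
up t43.8 tcp [ 0.4508 -0.0419  0.0995] rot [ 3.141e+00  1.000e-03 -1.000e-01] F [-0.6  0.5 -1.4] open 0.247
over t45.2 tcp [0.6343 0.0026 0.0998] rot [ 3.141e+00  1.000e-03 -1.000e-01] F [-0.2 -0.3 -1.3] open 0.240
down hit=True expect 0.0341 t46.7 tcp [0.6349 0.0029 0.0342] rot [ 3.141e+00  1.000e-03 -1.000e-01] F [-0.2  0.2  3.3] open 0.244
```

```bash
python3 - <<'E'
from plant import robot
from dies import *
from fit import seat
release(robot)
robot.goto([.48,.10,.2],[PI,0,-.1])
d=find(robot)
snap(robot,"p1"); crop("pics/top_p1.png","pics/c_p1.png",245,160,350,228,7)
E
```

```text
top [(np.float64(0.4026), np.float64(-0.1835), 0.0118, 59, np.float64(0.4024), np.float64(-0.1839))]
scene [(np.float64(0.4529), np.float64(0.1619), 0.0135, 35, np.float64(0.453), np.float64(0.1623)), (np.float64(0.4041), np.float64(-0.1841), 0.0121, 41, np.float64(0.4052), np.float64(-0.1844))]
```

View pics/c_p1.png

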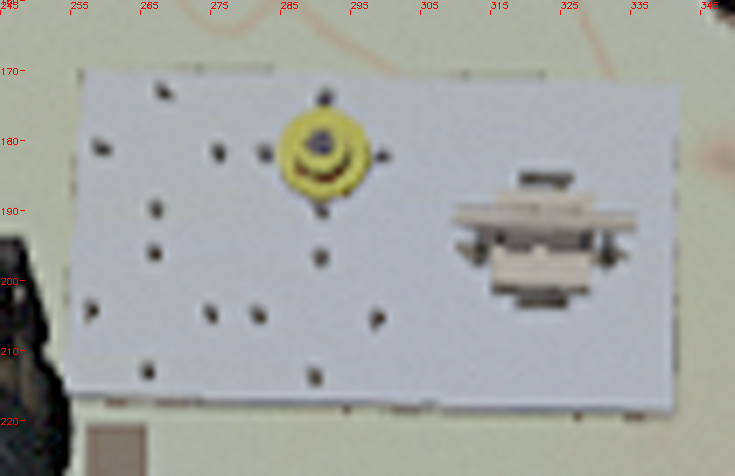

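The first die sits between its four pins (boss at pixel 291,181), and the master lies within its four stops at (322,194). Next is die a, which stays at (0.452, 0.163).

```bash
python3 - <<'E'
from plant import robot
from dies import *
from fit import seat
z0=pick(robot,.4519,.1632); h=place(robot,seat['s2'],z0)
E
```

```text
hit False
squeeze1 t52.3 tcp [0.452  0.1632 0.0218] rot [3.141 0.    1.47 ] F [-0.   0.2  2.7] open 0.269
hit False
grip t55.6 tcp [0.452  0.1632 0.0222] rot [-3.142 -0.    -0.1  ] F [-1.  -0.7  5.1] open 0.241
up t56.4 tcp [0.4514 0.1629 0.0995] rot [ 3.141e+00  1.000e-03 -1.000e-01] F [-0.2 -0.5 -0.6] open 0.247
over t57.6 tcp [0.5732 0.0782 0.0998] rot [-3.141e+00  1.000e-03 -9.900e-02] F [ 0.1  0.2 -1.3] open 0.245
down hit=True expect 0.0342 t59.0 tcp [0.574  0.0773 0.0342] rot [ 3.141e+00  1.000e-03 -1.000e-01] F [-0.3 -0.7  4.2] open 0.248
```

```bash
python3 - <<'E'
from plant import robot
from dies import *
from fit import seat
release(robot)
robot.goto([.46,-.05,.2],[PI,0,.8])
d=find(robot)
c=[x for x in d['scene'] if x[1]<-.1]; print(c)
E
```

```text
top [(np.float64(0.5591), np.float64(0.0789), 0.0101, 15, np.float64(0.5571), np.float64(0.0793)), (np.float64(0.4027), np.float64(-0.1836), 0.0117, 59, np.float64(0.4026), np.float64(-0.1837))]
scene [(np.float64(0.4045), np.float64(-0.185), 0.0144, 43, np.float64(0.4051), np.float64(-0.1846))]
[(np.float64(0.4045), np.float64(-0.185), 0.0144, 43, np.float64(0.4051), np.float64(-0.1846))]
```

```bash
python3 - <<'E'
from plant import robot
from dies import *
from fit import seat
z0=pick(robot,.4032,-.1839); h=place(robot,seat['s0'],z0)
E
```

```text
hit False
squeeze1 t64.6 tcp [ 0.4034 -0.184   0.0218] rot [3.141 0.    1.47 ] F [-1.   0.3  3.5] open 0.269
hit False
grip t67.9 tcp [ 0.4032 -0.1839  0.0221] rot [ 3.142 -0.    -0.1  ] F [-0.7  0.6  6.6] open 0.247
up t68.7 tcp [ 0.4027 -0.1837  0.0995] rot [-3.141e+00  1.000e-03 -1.000e-01] F [ 0.4  0.3 -1.3] open 0.247
over t70.6 tcp [0.5669 0.0087 0.1   ] rot [ 3.141  0.    -0.101] F [-0.2 -0.5 -1.2] open 0.244
down hit=True expect 0.0341 t72.0 tcp [0.5672 0.0096 0.0342] rot [ 3.141e+00  1.000e-03 -1.000e-01] F [-0.9  0.1  4.1] open 0.247
```

```bash
python3 - <<'E'
from plant import robot
from dies import *
release(robot)
robot.goto([.30,-.50,.3],[PI,0,-1.2])
snap(robot,"end"); st(robot)
crop("pics/top_end.png","pics/c_endt.png",245,160,350,228,7)
crop("pics/scene_end.png","pics/c_ends.png",280,195,400,275,6)
crop("pics/scene_end.png","pics/c_endh.png",190,205,250,285,7)
a=dict(np.load("top0.npz"));b=dict(np.load("top_end.npz"))
A=cloud(a);B=cloud(b)
for nm,(u0,v0,u1,v1) in dict(bob=(362,155,385,182),punch=(340,135,362,168),anvil=(185,140,235,197)).items():
    r=[]
    for W in(A,B):
        P=W[v0:v1,u0:u1].reshape(-1,3); Q=P[P[:,2]>.012]; r.append(Q.mean(0).round(4))
    print(nm,*r)
E
```

```text
t75.8 tcp [ 0.3012 -0.4992  0.2995] rot [-3.142e+00  1.000e-03 -1.198e+00] F [-0.6  0.2  0.5] open 0.451
bob [ 0.6488 -0.2334  0.0484] [ 0.6488 -0.2334  0.0483]
punch [ 0.696  -0.173   0.0693] [ 0.6959 -0.1731  0.0697]
anvil [0.6721 0.2195 0.0614] [0.6722 0.2196 0.0614]
```

View pics/top_end.png

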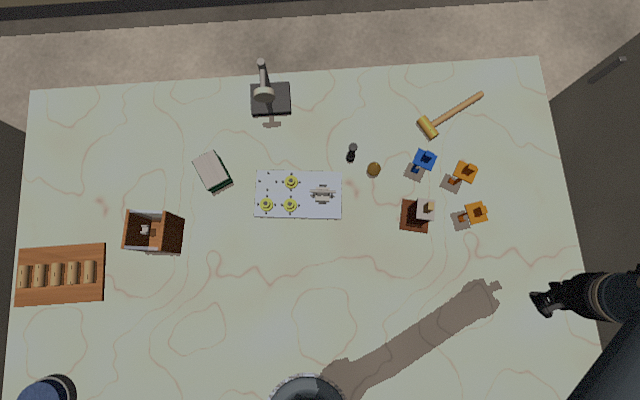

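View pics/c_endt.png

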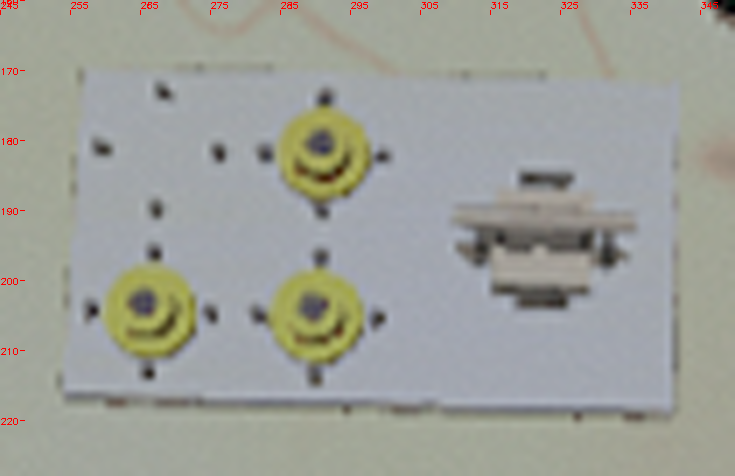

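View pics/c_ends.png

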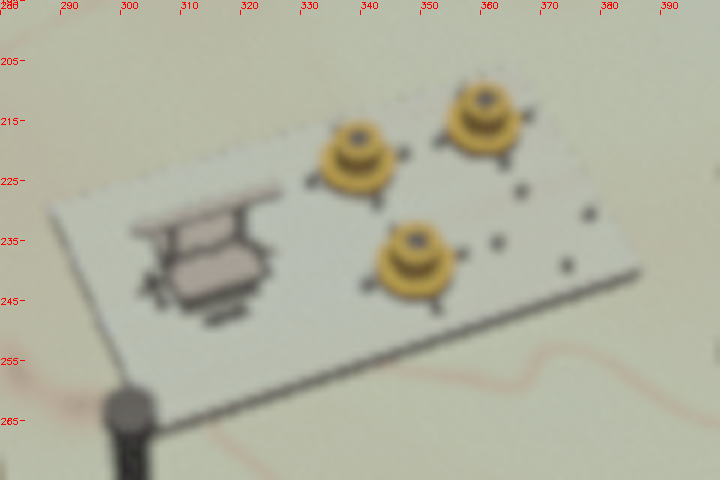

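View pics/c_endh.png

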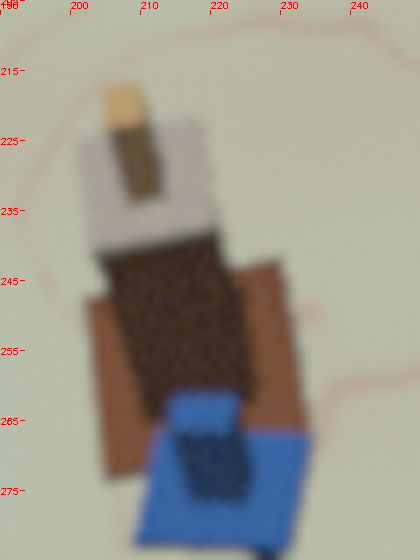

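```bash
python3 - <<'E'
from plant import robot
robot.close_job()
E
```

```text
the job is handed in; nothing more can be done
```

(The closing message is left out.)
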